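Crimp a batch of coffee capsules in the bench press

TASK

Crimp the lids of the coffee capsules standing on the cork mat: swing the press's clamp open, set every one of them in the nest of its own diameter, then shut the clamp fully on them all together so that they are driven home, and keep it shut for two seconds. Then open the clamp and stand each capsule upright in the middle of an empty compartment of the wooden tray, one to each, and leave the emptied press shut. Leave the finished capsule already there and the other things on the bench as they are.

Things in the scene. Friction and masses are not known exactly. Their poses are not given: they have to be found in the camera images.
- cap_a_mid (a point): Aluminium coffee capsule with its lid on, rim up: rim 34 mm across, 4 mm thick, at the very top; below it a cup tapering from 27 to 23 mm at its flat base; 28 mm tall, about 14 g, its weight low down. Starts upright on the cork mat (absent in some runs). The point is on its axis at half height; z points up through the lid. Hold it by the rim. It belongs in nest_a.
- cap_b_mid (a point): Aluminium coffee capsule with its lid on, rim up: rim 41 mm across, 4 mm thick, at the very top; below it a cup tapering from 34 to 30 mm at its flat base; 32 mm tall, about 16 g, its weight low down. Starts upright on the cork mat (absent in some runs). The point is on its axis at half height; z points up through the lid. Hold it by the rim. It belongs in nest_b.
- cap_c_mid (a point): Aluminium coffee capsule with its lid on, rim up: rim 48 mm across, 4 mm thick, at the very top; below it a cup tapering from 41 to 37 mm at its flat base; 37 mm tall, about 18 g, its weight low down. Starts upright on the cork mat (absent in some runs). The point is on its axis at half height; z points up through the lid. Hold it by the rim. It belongs in nest_c.
- cap_d_mid (a point): Aluminium coffee capsule with its lid on, rim up: rim 55 mm across, 4 mm thick, at the very top; below it a cup tapering from 48 to 44 mm at its flat base; 42 mm tall, about 21 g, its weight low down. Starts upright on the cork mat (absent in some runs). The point is on its axis at half height; z points up through the lid. Hold it by the rim. It belongs in nest_d.
- nest_a (a point): Round nest 29 mm across, for the capsule with the 34 mm rim. The point is the centre of its mouth, level with the plate's top; axes are the press's. Its capsule, lowered in, rests on a white spring ejector (1.5 N raised, 3.5 N home) with the underside of the rim 8 mm above the plate (half-height point 2 mm below the plate's top); home, it is 8 mm lower, and it is lifted again as the clamp opens.
- nest_b (a point): Round nest 36 mm across, for the capsule with the 41 mm rim. The point is the centre of its mouth, level with the plate's top; axes are the press's. Its capsule, lowered in, rests on a white spring ejector (1.5 N raised, 3.5 N home) with the underside of the rim 8 mm above the plate (half-height point 4 mm below the plate's top); home, it is 8 mm lower, and it is lifted again as the clamp opens.
- nest_c (a point): Round nest 43 mm across, for the capsule with the 48 mm rim. The point is the centre of its mouth, level with the plate's top; axes are the press's. Its capsule, lowered in, rests on a white spring ejector (1.5 N raised, 3.5 N home) with the underside of the rim 8 mm above the plate (half-height point 6.5 mm below the plate's top); home, it is 8 mm lower, and it is lifted again as the clamp opens.
- nest_d (a point): Round nest 50 mm across, for the capsule with the 55 mm rim. The point is the centre of its mouth, level with the plate's top; axes are the press's. Its capsule, lowered in, rests on a white spring ejector (1.5 N raised, 3.5 N home) with the underside of the rim 8 mm above the plate (half-height point 9 mm below the plate's top); home, it is 8 mm lower, and it is lifted again as the clamp opens.
- press: Hand crimping press, fixed to the bench, 260 mm wide, 200 mm deep. Origin on the bench under the row of nests; x from front (handle side) to hinge, y along the row, z up. Its flat plate, top 82 mm up, has four graded nests in a row, smallest at the -y end, centres 47.5, 54.5 and 61.5 mm apart. Too small a capsule sinks too deep in a nest, too large a one does not enter.
- clamp (a joint): Angle (rad) of the press's hinged clamp: 0 = shut (platen level on the rims of capsules that are home), growing as it swings up and back to 1.95. Starts part open over the nests. Its stiff hinge (0.7 N m) stays where it is left, also shut on capsules. Loading from above needs it above about 1.7. It meets raised rims at about 0.1 to 0.2; about 8 N at the handle moves it.
- clamp_handle (a point): Middle of the clamp's handle: a black round bar 16 mm thick, 110 mm long, parallel to the press's y, held at its ends, its axis 55 mm from the platen's edge. It moves on an arc of 166 mm radius about clamp_hinge: shut, it is 165 mm in front of the hinge (press -x) and 16 mm above it; open, it is the top of the raised clamp. Its axes turn with the clamp.
- clamp_hinge (a point): Middle of the hinge axis, which is parallel to the press's y axis, 75 mm behind the row of nests and 4.5 mm above the plate's top. Axes are the press's.
- cell_0 (a point): Compartment of the low wooden tray (178 mm square, 18 mm high, fixed to the bench, two by two compartments each 80 mm square): the middle of its floor, 6 mm above the bench; the walls rise 12 mm above that floor. Axes are the tray's, z up. It already holds the finished capsule.
- cell_1 (a point): Compartment of the low wooden tray (178 mm square, 18 mm high, fixed to the bench, two by two compartments each 80 mm square): the middle of its floor, 6 mm above the bench; the walls rise 12 mm above that floor. Axes are the tray's, z up. It is empty at the start.
- cell_2 (a point): Compartment of the low wooden tray (178 mm square, 18 mm high, fixed to the bench, two by two compartments each 80 mm square): the middle of its floor, 6 mm above the bench; the walls rise 12 mm above that floor. Axes are the tray's, z up. It is empty at the start.
- cell_3 (a point): Compartment of the low wooden tray (178 mm square, 18 mm high, fixed to the bench, two by two compartments each 80 mm square): the middle of its floor, 6 mm above the bench; the walls rise 12 mm above that floor. Axes are the tray's, z up. It is empty at the start.
- done_cap_mid (a point): A finished capsule (rim 48 mm, 37 mm tall, like cap_c) that already stands in cell_0 of the tray and stays there; the point is on its axis at half height.
- mat: Cork mat, 200 by 190 mm and 2 mm thick, fixed flat on the bench, on which the unfinished capsules stand; origin at the centre of its underside. Mat and tray lie on either side of the press, either way round.
- scoop: Steel coffee scoop, bowl 46 mm across and 32 mm high with a flat 100 mm handle; origin under the bowl. A bystander, to be left where it is.
- marker: White marker pen, 125 mm long, lying; origin under its middle. A bystander, to be left where it is.
- tape_roll: Roll of tape lying flat, 96 mm across, 48 mm high; origin under its centre. A bystander, to be left where it is.
- lid_jar: Glass jar, 72 mm across, 95 mm high; origin under its centre. A bystander, to be left where it is.
- tamper: Steel coffee tamper, 58 mm across, 80 mm high, standing on its face; origin under its centre. A bystander, to be left where it is.
- lid_tub: Open clear tub, 110 x 80 x 45 mm; origin under its centre. A bystander, to be left where it is.

How it is judged (in metres and radians):
On the way, in this order (a step that is already met when the one before it is completed fails the run):
1. every capsule sits in the nest of its own diameter, upright, with the clamp open (angle above 1.0) (value of joint clamp above 1 rad and horizontal distance between cap_a_mid and nest_a below 0.006 m and z of cap_a_mid in the frame of nest_a between -0.007 and 0.0015 m and angle between each of cap_a_mid, cap_b_mid, cap_c_mid, cap_d_mid's own z axis and vertical below 0.25 rad and horizontal distance between cap_b_mid and nest_b below 0.006 m and z of cap_b_mid in the frame of nest_b between -0.009 and -0.0005 m and horizontal distance between cap_c_mid and nest_c below 0.006 m and z of cap_c_mid in the frame of nest_c between -0.0115 and -0.003 m and horizontal distance between cap_d_mid and nest_d below 0.006 m and z of cap_d_mid in the frame of nest_d between -0.014 and -0.0055 m), for 0.2 s.
2. the clamp is shut (below 0.05) and every capsule is home in its nest (rim within 2.5 mm of the plate), for 1.5 s (value of joint clamp below 0.05 rad and horizontal distance between cap_a_mid and nest_a below 0.004 m and z of cap_a_mid in the frame of nest_a between -0.012 and -0.0075 m and horizontal distance between cap_b_mid and nest_b below 0.004 m and z of cap_b_mid in the frame of nest_b between -0.014 and -0.0095 m and horizontal distance between cap_c_mid and nest_c below 0.004 m and z of cap_c_mid in the frame of nest_c between -0.0165 and -0.012 m and horizontal distance between cap_d_mid and nest_d below 0.004 m and z of cap_d_mid in the frame of nest_d between -0.019 and -0.0145 m), for 1.5 s.
At the end, for the whole second after the job is handed in: Every capsule, the finished one too, stands upright (within 7 degrees) on the floor of the tray, its axis within 20 mm of the middle of a compartment, one to a compartment, released; the press's clamp is shut (below 0.1 rad) (angle between each of cap_a_mid, cap_b_mid, cap_c_mid, cap_d_mid, done_cap_mid's own z axis and vertical below 0.12 rad and ((horizontal distance between cap_a_mid and cell_0 below 0.02 m and z of cap_a_mid in the frame of cell_0 below 0.017 m) or (horizontal distance between cap_a_mid and cell_1 below 0.02 m and z of cap_a_mid in the frame of cell_1 below 0.017 m) or (horizontal distance between cap_a_mid and cell_2 below 0.02 m and z of cap_a_mid in the frame of cell_2 below 0.017 m) or (horizontal distance between cap_a_mid and cell_3 below 0.02 m and z of cap_a_mid in the frame of cell_3 below 0.017 m)) and ((horizontal distance between cap_b_mid and cell_0 below 0.02 m and z of cap_b_mid in the frame of cell_0 below 0.019 m) or (horizontal distance between cap_b_mid and cell_1 below 0.02 m and z of cap_b_mid in the frame of cell_1 below 0.019 m) or (horizontal distance between cap_b_mid and cell_2 below 0.02 m and z of cap_b_mid in the frame of cell_2 below 0.019 m) or (horizontal distance between cap_b_mid and cell_3 below 0.02 m and z of cap_b_mid in the frame of cell_3 below 0.019 m)) and ((horizontal distance between cap_c_mid and cell_0 below 0.02 m and z of cap_c_mid in the frame of cell_0 below 0.0215 m) or (horizontal distance between cap_c_mid and cell_1 below 0.02 m and z of cap_c_mid in the frame of cell_1 below 0.0215 m) or (horizontal distance between cap_c_mid and cell_2 below 0.02 m and z of cap_c_mid in the frame of cell_2 below 0.0215 m) or (horizontal distance between cap_c_mid and cell_3 below 0.02 m and z of cap_c_mid in the frame of cell_3 below 0.0215 m)) and ((horizontal distance between cap_d_mid and cell_0 below 0.02 m and z of cap_d_mid in the frame of cell_0 below 0.024 m) or (horizontal distance between cap_d_mid and cell_1 below 0.02 m and z of cap_d_mid in the frame of cell_1 below 0.024 m) or (horizontal distance between cap_d_mid and cell_2 below 0.02 m and z of cap_d_mid in the frame of cell_2 below 0.024 m) or (horizontal distance between cap_d_mid and cell_3 below 0.02 m and z of cap_d_mid in the frame of cell_3 below 0.024 m)) and ((horizontal distance between done_cap_mid and cell_0 below 0.02 m and z of done_cap_mid in the frame of cell_0 below 0.0215 m) or (horizontal distance between done_cap_mid and cell_1 below 0.02 m and z of done_cap_mid in the frame of cell_1 below 0.0215 m) or (horizontal distance between done_cap_mid and cell_2 below 0.02 m and z of done_cap_mid in the frame of cell_2 below 0.0215 m) or (horizontal distance between done_cap_mid and cell_3 below 0.02 m and z of done_cap_mid in the frame of cell_3 below 0.0215 m)) and value of joint clamp below 0.1 rad); the robot touches nothing.
It fails at once if a bystander (scoop, marker, tape roll, jar, tamper or tub) is moved more than 4 cm (distance of any of scoop, marker, tape_roll, lid_jar, tamper, lid_tub from where it was at the start of the episode above 0.04 m).
Of cap_a, cap_b, cap_c, cap_d only 2 to 3 are there at a start; the rules pass over those that are not, and their reading is None.
At some moment in a run one of cap_a, cap_b, cap_c, cap_d may be knocked a few centimetres aside while the robot is not near it.
It also fails if it takes over 210 s, if anything falls off the work surface, if the arm or the gripper's body presses on something with over 40 N, if the wrist force passes 120 N, or if a joint passes its speed limit or range.

ROBOT

A 6-joint arm with a two-finger parallel gripper is mounted at the origin on the work surface. World frame = base frame: x ahead of the robot, y to its left, z up, the work surface at z = 0. Lengths are in mm, angles in degrees, forces in N, time in s.
With the tool pointing down it reaches from about 300 to 875 mm from the base axis. Payload 4.2 kg.
Tool frame: the origin (TCP) lies where the fingers leave the gripper's body, on its centre line; the fingertips stand 73 mm ahead of it and the grasp point (between the pads) lies robot.tcp_to_grasp ahead of it (robot.tcp_to_grasp is the distance from the TCP to the grasp point, in mm); z points along the fingers, y is the line along which they close (so a half turn about z gives the same grasp; the last joint's range is limited). The gripper opens to 85 mm and grips with 20 to 120 N. Pads are 22 mm wide; open, the fingers measure 114 mm over their backs; the gripper's body (76 mm by 85 mm) begins 54 mm behind the grasp point. The pads swing forward as they close: fully open they stand 13 mm farther back than shut.
Start: joints at [-70.531, 18.312, 89.639, -0, 72.044, -1.146], TCP at [202.451, -538.189, 303.938] pointing down, gripper open.
Joint ranges: [-177.97, 177.97], [-48.28, 115.42], [12.27, 149.76], [-77.06, 257.06], [2.81, 150.46], [-146.56, 146.56]. Speed limits (degrees/s): [147.25, 147.25, 180, 180, 180, 180].

INTERFACE

Orientations are given as [roll, pitch, yaw] about the fixed x, y, z axes, in that order (R = Rz(yaw) Ry(pitch) Rx(roll)).
In Python, from station import sensors, vision, workorder, robot gives the robot as it stands. The module is installed in compiled form; this text tells all that it offers.
- The arm moves only by the shell command python3 -m jog 'ROWS' [FORCE]. ROWS is JSON, a list of rows, each an object with "offset": the shift along the tool's x, y, z each as a share of 0.5 m, from -1 to 1, a list of three; "rotation": the turn, a rotation vector about the tool's x, y, z each as a share of 180 degrees, from -1 to 1, a list of three; "gripper": the opening, from -1 (shut) to 1 (fully open). A call has 1 to 20 rows; each row shifts and turns the commanded pose from where the row before left it, along the tool's axes as they then stand; what a row does not reach is not made up. A row lasts 1/8 s, in which the tool goes at most 62.5 mm and 10.7 degrees, less where a joint would pass 70% of its speed; a pose out of reach is approached as far as the arm can. A call with a number of a shift or a turn outside -1 to 1 is refused whole. A call with a gripper value outside its range is refused whole. The fingers move at their own pace and stop on an object; FORCE is the grip in N (left out, the last holds). Time passes only in rows, so rows that do not move let the fingers close. It gives the time, the measured TCP pose, the force, the opening and the grip force at its end, in the units of the state.
- sensors.get_state(): the state, without advancing time (a new reading comes with each control period).
- vision.read_camera(name): name is "scene" or "top"; returns the picture (384x512x3 uint8, blue, green, red); there is no depth.
- vision.camera_model(name): a dict with "mtx" (3x3 intrinsics, pixels), "xyz" and "rotation" of the camera in the world. Camera axes: x right, y up, looking along -z (the intrinsics and any distortion apply to the point x, -y, -z); pixel columns grow to the right and rows downward; lengths in mm; the calibration is good to about 2 mm. A picture is of the moment at which its call begins. camera_model takes no time and is no camera call.
- workorder.hand_in(): hands the job in; it is judged then, once.
The state is a dict: "t": time; "joint_pos": joint angles; "joint_vel": joint speeds; "joint_torque": joint torques, N m; "position": TCP position; "tcp_rot": TCP orientation; "ft_force": force on the tool from outside, world axes, zero at the start; "torque": the same for the moment, N m; "grip_width": finger opening in mm; "grip_force": force on a finger pad.
Only numpy, scipy, OpenCV 4.12 (cv2) and the standard library are available. Lean on these libraries where they do the work, as an engineer would, in place of code of your own. Each camera call takes 0.05 s, during which the arm holds its last target. There are 200 camera calls.

## Working session

There is one attempt and no reset: what is moved stays moved. The work goes in short steps, Python scripts to look and compute and a shell command to move; the robot and the scene stay as the last step left them, time stands still between calls to the robot, and variables do not carry over. Pictures are saved under pics/ and viewed, at most 14 in all, crops included, and the job is handed in when it is done.

```bash
mkdir -p pics; python3 - <<'E'
from station import sensors, vision, workorder, robot
import cv2, json
for n in ("scene","top"):
    im=vision.read_camera(n); cv2.imwrite(f"pics/{n}0.png",im)
    print(n,vision.camera_model(n))
print(robot.tcp_to_grasp); s=sensors.get_state(); print(s)
E
```

```text
scene {'mtx': array([[471.17036895,   0.        , 260.33530184],
       [  0.        , 471.17036895, 187.27114465],
       [  0.        ,   0.        ,   1.        ]]), 'xyz': array([1413.94981105,  205.70438357,  890.62067007]), 'rotation': array([ 45.23742545,   0.18809569, 102.84591667])}
top {'mtx': array([[379.54923294,   0.        , 261.79105129],
       [  0.        , 379.54923294, 194.31884959],
       [  0.        ,   0.        ,   1.        ]]), 'xyz': array([ 543.08386321,   -7.28361971, 1172.77091877]), 'rotation': array([  3.11235555,  -0.32456935, -90.71838516])}
53.900000000000006
{'t': 0.1, 'joint_pos': array([-7.05309892e+01,  1.83472396e+01,  8.96999342e+01,  3.28829726e-04,
        7.20431436e+01, -1.14751524e+00]), 'joint_vel': array([ 0.08602161, -0.08289059, -0.22403707,  0.07384032, -0.07697662,
        0.05891739]), 'joint_torque': array([-2.21857013e-04, -4.16410518e+01, -2.34703910e+01,  1.18137555e-05,
        4.81933370e-03,  1.57137254e-05]), 'position': array([ 202.34749013, -537.88758639,  303.17013004]), 'tcp_rot': array([-1.79909707e+02, -2.12133671e-03,  2.06164228e+01]), 'ft_force': array([ 0.49298286, -0.54649132, -0.35520963]), 'torque': array([-0.04987052,  0.02128079, -0.02551244]), 'grip_force': 0.0, 'grip_width': 85.56326574087004}
```

View pics/scene0.png

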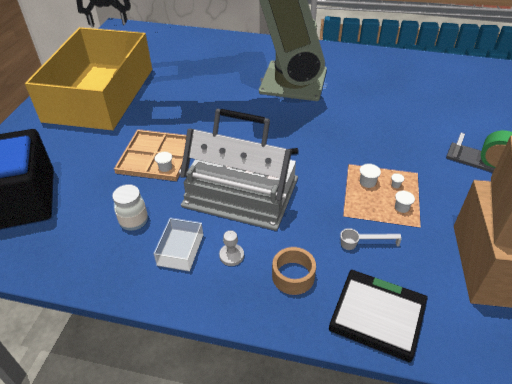

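View pics/top0.png

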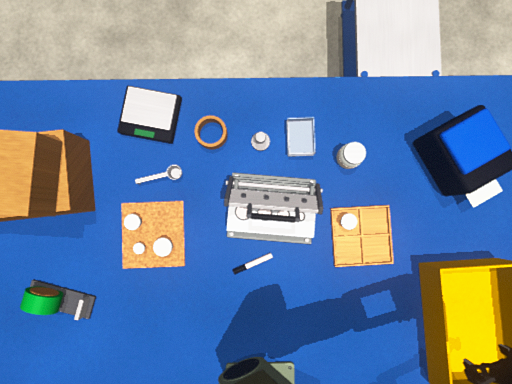

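The scene shows the press in the middle, with its handle towards the robot (top view around 273,213). The mat with three capsules is at +y (rims at about 132,222; 139,248; 162,247). The tray at -y has the finished capsule at (348,221), and the marker lies at (252,263). Next I'll enlarge the mat and press and measure them.

```bash
cat > h.py <<'E'
import numpy as np, cv2
from scipy.spatial.transform import Rotation as R
from station import sensors, vision, workorder, robot
CM={n:vision.camera_model(n) for n in("scene","top")}
def rot(a): return R.from_euler('xyz',a,degrees=True).as_matrix()
def ray(n,u,v):
    c=CM[n]; k=c['mtx']; d=np.array([(u-k[0,2])/k[0,0],-(v-k[1,2])/k[1,1],-1.])
    return c['xyz'], rot(c['rotation'])@d
def plane(n,u,v,z):
    o,d=ray(n,u,v); return o+d*(z-o[2])/d[2]
def proj(n,p):
    c=CM[n]; q=rot(c['rotation']).T@(np.asarray(p,float)-c['xyz']); k=c['mtx']
    return np.array([k[0,2]+k[0,0]*q[0]/-q[2], k[1,2]+k[1,1]*q[1]/q[2]])
def blobs(im,box,thr,amin):
    # bright, unsaturated blobs within box (u0,v0,u1,v1)
    u0,v0,u1,v1=box; f=cv2.resize(im[v0:v1,u0:u1],None,fx=4,fy=4,interpolation=cv2.INTER_CUBIC)
    h=cv2.cvtColor(f,cv2.COLOR_BGR2HSV); m=((h[...,1]<60)&(h[...,2]>thr)).astype(np.uint8)
    out=[]
    for c in cv2.findContours(m,cv2.RETR_EXTERNAL,cv2.CHAIN_APPROX_NONE)[0]:
        if cv2.contourArea(c)>amin*16:
            (x,y),(a,b),t=cv2.fitEllipse(c)
            out.append((x/4-.375+u0,y/4-.375+v0,a/4,b/4))
    return out
def crop(im,box,s,name):
    u0,v0,u1,v1=box; cv2.imwrite(name,cv2.resize(im[v0:v1,u0:u1],None,fx=s,fy=s,interpolation=cv2.INTER_CUBIC))
E
python3 - <<'E'
from h import *
np.set_printoptions(precision=1,suppress=True)
t=cv2.imread('pics/top0.png'); s=cv2.imread('pics/scene0.png')
for b in blobs(t,(118,198,190,272),150,20)+blobs(t,(334,206,392,264),150,20):
    for z in (30,34,39,44): 
        p=plane('top',b[0],b[1],z); 
        print(np.round(b,1),z,p, 'dia',np.array(b[2:])*(1172.8-z)/379.5)
for b in blobs(s,(345,155,420,222),150,20): print('scene',np.round(b,1))
def rect(im,box,lo,hi):
    u0,v0,u1,v1=box
    h=cv2.cvtColor(im[v0:v1,u0:u1],cv2.COLOR_BGR2HSV); m=cv2.inRange(h,lo,hi)
    m=cv2.morphologyEx(m,cv2.MORPH_CLOSE,np.ones((15,15)))
    c=max(cv2.findContours(m,cv2.RETR_EXTERNAL,cv2.CHAIN_APPROX_NONE)[0],key=cv2.contourArea)
    r=cv2.minAreaRect(c); return cv2.boxPoints(r)+[u0,v0]
for nm,box,z in(('mat',(110,190,195,280),2),('tray',(322,196,402,276),18)):
    q=rect(t,box,(5,70,90),(25,255,255)); P=np.array([plane('top',u,v,z) for u,v in q])
    print(nm,P.mean(0),[np.linalg.norm(P[i]-P[i-1]) for i in range(4)]); print(P)
crop(t,(215,165,335,250),6,'pics/press_top.png'); 
E
```

```text
[138.5 248.   11.4  11.8] 30 [449.2 355.8  30. ] dia [34.3 35.6]
[138.5 248.   11.4  11.8] 34 [449.5 354.6  34. ] dia [34.2 35.5]
[138.5 248.   11.4  11.8] 39 [450. 353.  39.] dia [34.  35.3]
[138.5 248.   11.4  11.8] 44 [450.4 351.4  44. ] dia [33.9 35.2]
[162.2 246.6  18.6  19.3] 30 [452.2 285.   30. ] dia [56.1 58.1]
[162.2 246.6  18.6  19.3] 34 [452.5 284.   34. ] dia [55.9 57.9]
[162.2 246.6  18.6  19.3] 39 [452.9 282.7  39. ] dia [55.7 57.7]
[162.2 246.6  18.6  19.3] 44 [453.3 281.4  44. ] dia [55.5 57.4]
[131.8 221.6  16.2  16.7] 30 [528.1 376.2  30. ] dia [48.7 50.2]
[131.8 221.6  16.2  16.7] 34 [528.2 374.9  34. ] dia [48.5 50. ]
[131.8 221.6  16.2  16.7] 39 [528.2 373.2  39. ] dia [48.3 49.8]
[131.8 221.6  16.2  16.7] 44 [528.3 371.5  44. ] dia [48.1 49.6]
[348.6 221.1  16.2  16.6] 30 [ 521.4 -274.7   30. ] dia [48.8 50.1]
[348.6 221.1  16.2  16.6] 34 [ 521.5 -273.8   34. ] dia [48.6 49.9]
[348.6 221.1  16.2  16.6] 39 [ 521.6 -272.6   39. ] dia [48.4 49.7]
[348.6 221.1  16.2  16.6] 44 [ 521.7 -271.4   44. ] dia [48.2 49.5]
scene [404.6 197.3  13.6  20. ]
scene [397.3 177.6   8.9  13.3]
scene [369.7 170.5  14.1  21.8]
mat [488.1 322.1   2. ] [np.float64(198.8498601867449), np.float64(191.15272984166907), np.float64(199.07279993502377), np.float64(189.40339055069683)]
[[585.  421.8   2. ]
 [590.  230.7   2. ]
 [391.1 223.3   2. ]
 [386.4 412.6   2. ]]
tray [ 477.  -315.9   18. ] [np.float64(177.7698450790119), np.float64(179.99488192655198), np.float64(178.0385851107177), np.float64(178.49729674546882)]
[[ 561.4 -222.9   18. ]
 [ 570.4 -402.6   18. ]
 [ 392.4 -408.3   18. ]
 [ 383.8 -230.    18. ]]
```

View pics/press_top.png

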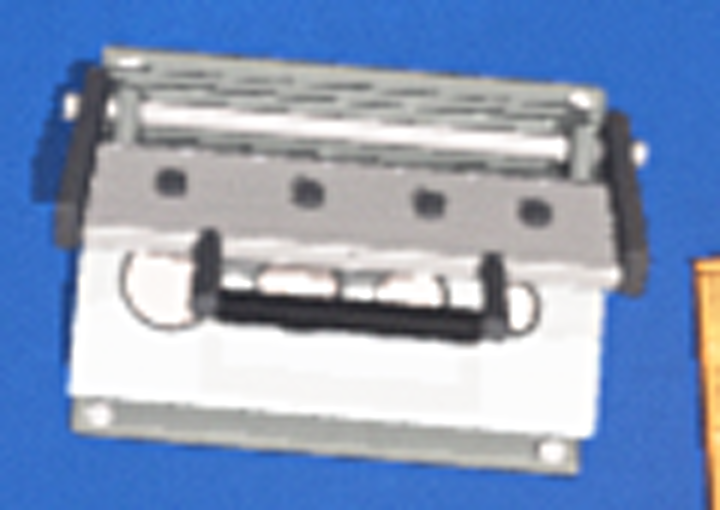

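Three capsules are on the mat: a, c and d, at about (449,356), (528,373) and (453,281), with diameters matching 34, 48 and 55 mm. The crop shows the hinge axle ends at crop (70,103) and (640,152), the handle at (350,315), and nest d at the left, which is the +y end. Now the press geometry.

```bash
python3 - <<'E'
from h import *
np.set_printoptions(precision=1,suppress=True)
px=lambda x,y:((x+.5)/6-.5+215,(y+.5)/6-.5+165)
B=[plane('top',*px(*q),6) for q in((72,432),(578,472),(606,90),(107,47))]
print('base',B, np.degrees(np.arctan2((B[0]-B[1])[0],(B[0]-B[1])[1])),np.degrees(np.arctan2((B[3]-B[2])[0],(B[3]-B[2])[1])))
E1=plane('top',*px(70,103),86.5);E2=plane('top',*px(640,152),86.5);H=(E1+E2)/2
print('hinge',E1,E2,H)
d=E1-E2; yaw=np.arctan2(-d[0],d[1]); print('yaw',np.degrees(yaw),np.linalg.norm(d))
ex=np.array([np.cos(yaw),np.sin(yaw),0])
print('row mid',H-75*ex)
for th in np.arange(0.2,1.5,.1):
    a=th+np.arctan2(16,165); P=H+166*(-np.cos(a)*ex+np.sin(a)*np.array([0,0,1]))
    print(round(th,1),P,'top',proj('top',P),'scene',proj('scene',P))
for n,b,s in(('a',(138.5,248),(397.3,177.6)),('d',(162.2,246.6),(369.7,170.5)),('c',(131.8,221.6),(404.6,197.3))):
    z=2+dict(a=28,c=37,d=42)[n]; print(n,plane('top',*b,z),plane('scene',*s,z))
E
```

```text
base [array([478.3,  94.6,   6. ]), array([ 454.7, -163.1,    6. ]), array([ 650. , -181.3,    6. ]), array([675.3,  75.1,   6. ])] 5.236579830222418 5.630293536694283
hinge [639.4  87.4  86.5] [ 612.6 -185.    86.5] [626.  -48.8  86.5]
yaw -5.619929257982751 273.69033645209527
row mid [551.4 -41.5  86.5]
0.2 [468.1 -33.3 135. ] top [269.5 242.5] scene [252.6 129.5]
0.3 [473.7 -33.8 150.6] top [269.9 240.8] scene [251.7 125.9]
0.4 [480.8 -34.5 165.6] top [270.2 238.4] scene [250.7 122.8]
0.5 [489.4 -35.4 179.8] top [270.7 235.5] scene [249.5 120.2]
0.6 [499.3 -36.4 193. ] top [271.1 231.9] scene [248.  118.2]
0.7 [510.5 -37.5 205.2] top [271.7 227.6] scene [246.4 116.8]
0.8 [522.9 -38.7 216.2] top [272.2 222.8] scene [244.5 116. ]
0.9 [536.3 -40.  225.9] top [272.8 217.5] scene [242.5 115.9]
1.0 [550.6 -41.4 234.2] top [273.4 211.7] scene [240.3 116.4]
1.1 [565.7 -42.9 241. ] top [274.  205.6] scene [237.9 117.8]
1.2 [581.3 -44.4 246.3] top [274.6 199.1] scene [235.4 119.8]
1.3 [597.4 -46.  250. ] top [275.3 192.4] scene [232.8 122.6]
1.4 [613.8 -47.6 252. ] top [275.9 185.6] scene [230.1 126.1]
a [449.1 355.7  30. ] [453.7 355.4  30. ]
d [453.4 281.5  44. ] [457.5 281.3  44. ]
c [528.1 373.1  39. ] [532.9 373.2  39. ]
```

The clamp is at about 0.9 rad, with the handle near (536,-40,226), the hinge near (626,-49) and the press yaw near -5.6°. I'll turn the tool to yaw 84.4° so it closes along the press's x, shutting the fingers on the way.

```bash
cat > go.py <<'E'
# go.py x y z [yaw]: offset (shares) from the measured pose to a target TCP, tool axes
import sys; from h import *
s=sensors.get_state(); T=rot(s['tcp_rot'])
g=np.array([float(v) for v in sys.argv[1:4]]); o=T.T@(g-s['position'])/500
print('t',round(s['t'],1),'pos',s['position'].round(1),'rot',s['tcp_rot'].round(1),'w',round(s['grip_width'],1),'gf',round(s['grip_force'],1),'F',s['ft_force'].round(1))
print('total offset',o.round(4),'dist',round(np.linalg.norm(o)*500,1))
if len(sys.argv)>4:
    y=float(sys.argv[4]); rv=R.from_matrix(T.T@rot([180,0,y])).as_rotvec(degrees=True)/180; print('total rotation',rv.round(4))
E
python3 -m jog '[{"offset":[0,0,0],"rotation":[0,0,-0.0506],"gripper":-1},{"offset":[0,0,0],"rotation":[0,0,-0.0506],"gripper":-1},{"offset":[0,0,0],"rotation":[0,0,-0.0506],"gripper":-1},{"offset":[0,0,0],"rotation":[0,0,-0.0506],"gripper":-1},{"offset":[0,0,0],"rotation":[0,0,-0.0506],"gripper":-1},{"offset":[0,0,0],"rotation":[0,0,-0.0506],"gripper":-1},{"offset":[0,0,0],"rotation":[0,0,-0.0506],"gripper":-1},{"offset":[0,0,0],"rotation":[0,0,0],"gripper":-1}]' 40
python3 go.py 485 -35 278 84.4
```

```text
t: 1.1
position: [202.4, -538.0, 303.5]
tcp_rot: [-180.0, -0.0, 84.3]
ft_force: [0.5, 0.5, 0.2]
grip_width: 0.4
grip_force: 0.0
t 1.1 pos [ 202.4 -538.   303.5] rot [-180.    -0.    84.3] w 0.4 gf 0.0 F [0.5 0.5 0.2]
total offset [1.0575 0.4619 0.0516] dist 577.5
total rotation [-0.0001 -0.0002 -0.0008]
```

```bash
python3 -m jog '[{"offset":[0.0755,0.033,0.0037],"rotation":[0,0,0],"gripper":-1},{"offset":[0.0755,0.033,0.0037],"rotation":[0,0,0],"gripper":-1},{"offset":[0.0755,0.033,0.0037],"rotation":[0,0,0],"gripper":-1},{"offset":[0.0755,0.033,0.0037],"rotation":[0,0,0],"gripper":-1},{"offset":[0.0755,0.033,0.0037],"rotation":[0,0,0],"gripper":-1},{"offset":[0.0755,0.033,0.0037],"rotation":[0,0,0],"gripper":-1},{"offset":[0.0755,0.033,0.0037],"rotation":[0,0,0],"gripper":-1},{"offset":[0.0755,0.033,0.0037],"rotation":[0,0,0],"gripper":-1},{"offset":[0.0755,0.033,0.0037],"rotation":[0,0,0],"gripper":-1},{"offset":[0.0755,0.033,0.0037],"rotation":[0,0,0],"gripper":-1},{"offset":[0.0755,0.033,0.0037],"rotation":[0,0,0],"gripper":-1},{"offset":[0.0755,0.033,0.0037],"rotation":[0,0,0],"gripper":-1},{"offset":[0.0755,0.033,0.0037],"rotation":[0,0,0],"gripper":-1},{"offset":[0.0755,0.033,0.0037],"rotation":[0,0,0],"gripper":-1},{"offset":[0,0,0],"rotation":[0,0,0],"gripper":-1}]'
python3 go.py 668 -52 278 84.4
```

```text
t: 2.98
position: [485.0, -33.0, 277.6]
tcp_rot: [-180.0, -0.0, 84.4]
ft_force: [-0.2, -0.8, -1.1]
grip_width: -0.1
grip_force: 0.0
t 3.0 pos [485.  -33.  277.6] rot [-180.    -0.    84.4] w -0.1 gf 0.0 F [-0.2 -0.8 -1.1]
total offset [-0.0023  0.368  -0.0009] dist 184.0
total rotation [-0.0001 -0.0001  0.0002]
```

```bash
python3 -m jog '[{"offset":[0,0.02,0],"rotation":[0,0,0],"gripper":-1},{"offset":[0,0.02,0],"rotation":[0,0,0],"gripper":-1},{"offset":[0,0.02,0],"rotation":[0,0,0],"gripper":-1},{"offset":[0,0.02,0],"rotation":[0,0,0],"gripper":-1},{"offset":[0,0.02,0],"rotation":[0,0,0],"gripper":-1},{"offset":[0,0.02,0],"rotation":[0,0,0],"gripper":-1}]'
python3 -m jog '[{"offset":[0,0.02,0],"rotation":[0,0,0],"gripper":-1},{"offset":[0,0.02,0],"rotation":[0,0,0],"gripper":-1},{"offset":[0,0.02,0],"rotation":[0,0,0],"gripper":-1},{"offset":[0,0.02,0],"rotation":[0,0,0],"gripper":-1},{"offset":[0,0.02,0],"rotation":[0,0,0],"gripper":-1},{"offset":[0,0.02,0],"rotation":[0,0,0],"gripper":-1},{"offset":[0,0.02,0],"rotation":[0,0,0],"gripper":-1},{"offset":[0,0.02,0],"rotation":[0,0,0],"gripper":-1}]'
python3 go.py 668 -52 278
```

```text
t: 3.72
position: [541.1, -41.0, 280.3]
tcp_rot: [-179.5, 0.0, 84.3]
ft_force: [-20.7, 1.7, 32.6]
grip_width: 0.1
grip_force: 17.4
t: 4.72
position: [628.8, -49.6, 288.7]
tcp_rot: [178.6, -0.0, 84.3]
ft_force: [0.4, -0.0, 30.0]
grip_width: -0.2
grip_force: 12.7
t 4.7 pos [628.8 -49.6 288.7] rot [178.6  -0.   84.3] w -0.2 gf 12.7 F [ 0.4 -0.  30. ]
total offset [0.003  0.078  0.0234] dist 40.7
```

```bash
python3 - <<'E'
from h import *
a=vision.read_camera('scene'); b=vision.read_camera('top')
cv2.imwrite('pics/t.png',b)
x=cv2.resize(a[60:230,160:320],None,fx=3,fy=3,interpolation=cv2.INTER_CUBIC)
y=cv2.resize(b[130:300,215:335],None,fx=3,fy=3,interpolation=cv2.INTER_CUBIC)
cv2.imwrite('pics/push1.png',np.hstack([x[:,:430],y]))
E
```

```text
(no output)
```

View pics/push1.png

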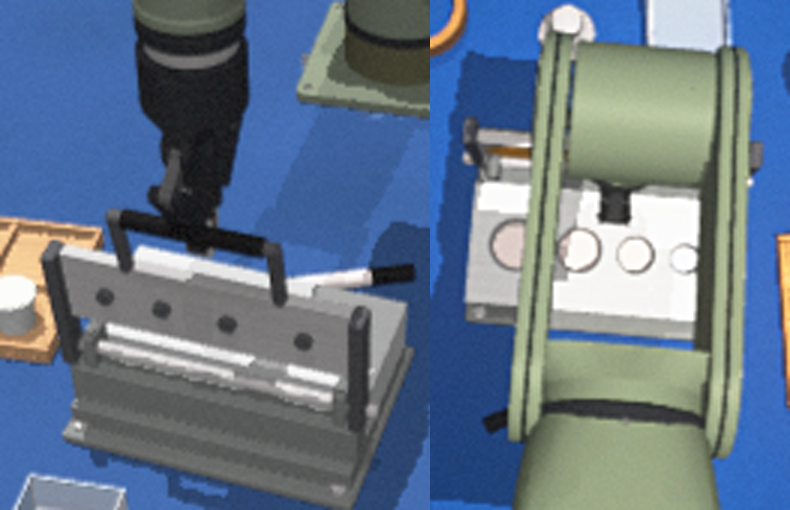

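The clamp is now nearly vertical and the handle is wedging up against the finger backs, which explains the upward force. I'll back off, raise the tool and continue.

```bash
python3 -m jog '[{"offset":[0,-0.02,-0.01],"rotation":[0,0,0],"gripper":-1},{"offset":[0,-0.01,-0.02],"rotation":[0,0,0],"gripper":-1},{"offset":[0,0,0],"rotation":[0,0,0],"gripper":-1}]'
python3 -m jog '[{"offset":[0,0.02,0],"rotation":[0,0,0],"gripper":-1},{"offset":[0,0.02,0],"rotation":[0,0,0],"gripper":-1},{"offset":[0,0.02,0],"rotation":[0,0,0],"gripper":-1},{"offset":[0,0.02,0.004],"rotation":[0,0,0],"gripper":-1},{"offset":[0,0.02,0.004],"rotation":[0,0,0],"gripper":-1}]'
python3 go.py 668 -52 290
```

```text
t: 5.2
position: [608.5, -47.4, 293.3]
tcp_rot: [180.0, 0.0, 84.4]
ft_force: [0.1, -0.4, 0.7]
grip_width: 0.1
grip_force: 0.0
t: 5.82
position: [658.2, -52.0, 287.6]
tcp_rot: [-179.8, 0.0, 84.4]
ft_force: [-4.5, 1.3, -3.7]
grip_width: 0.0
grip_force: 2.5
t 5.8 pos [658.2 -52.  287.6] rot [-179.8    0.    84.4] w 0.0 gf 2.5 F [-4.5  1.3 -3.7]
total offset [ 0.0019  0.0195 -0.005 ] dist 10.1
```

```bash
python3 -m jog '[{"offset":[0,0.012,0.006],"rotation":[0,0,0],"gripper":-1},{"offset":[0,0.012,0.004],"rotation":[0,0,0],"gripper":-1},{"offset":[0,0.008,0],"rotation":[0,0,0],"gripper":-1}]'
python3 -m jog '[{"offset":[0,0.008,0],"rotation":[0,0,0],"gripper":-1},{"offset":[0,0.004,0],"rotation":[0,0,0],"gripper":-1}]'
```

```text
t: 6.2
position: [674.1, -53.6, 283.3]
tcp_rot: [-179.9, 0.0, 84.4]
ft_force: [-4.8, 0.9, -3.7]
grip_width: 0.0
grip_force: 2.6
t: 6.45
position: [678.2, -54.0, 283.5]
tcp_rot: [-179.6, 0.0, 84.4]
ft_force: [-14.6, 0.6, -0.8]
grip_width: -0.2
grip_force: 6.9
```

Clamp open against its stop. I'll retreat towards a spot between the press and the mat and look again.

```bash
python3 -m jog '[{"offset":[0,-0.02,0],"rotation":[0,0,0],"gripper":-1},{"offset":[0,-0.05,-0.01],"rotation":[0,0,0],"gripper":-1},{"offset":[0,-0.08,-0.01],"rotation":[0,0,0],"gripper":-1},{"offset":[0,-0.08,-0.01],"rotation":[0,0,0],"gripper":-1},{"offset":[0,-0.08,-0.01],"rotation":[0,0,0],"gripper":-1},{"offset":[0,-0.08,0],"rotation":[0,0,0],"gripper":-1},{"offset":[0.05,-0.08,0],"rotation":[0,0,0],"gripper":0.6},{"offset":[0.08,-0.05,0],"rotation":[0,0,0],"gripper":0.6},{"offset":[0.08,0,0],"rotation":[0,0,0],"gripper":0.6},{"offset":[0.08,0,0],"rotation":[0,0,0],"gripper":0.6},{"offset":[0.04,0,0],"rotation":[0,0,0],"gripper":0.6},{"offset":[0,0,0],"rotation":[0,0,0],"gripper":0.6}]'
python3 - <<'E'
from h import *
for n in('scene','top'):cv2.imwrite(f'pics/{n}1.png',vision.read_camera(n))
b=cv2.imread('pics/top1.png')
crop(b,(110,160,330,280),3.6,'pics/top1c.png')
for q in blobs(b,(118,198,190,272),150,20):print(np.round(q,1))
E
```

```text
t: 7.95
position: [438.8, 136.8, 305.3]
tcp_rot: [179.7, -0.1, 84.5]
ft_force: [-0.8, 0.4, -0.1]
grip_width: 68.1
grip_force: 0.0
[182.  268.9   5.9  27.6]
[138.5 247.9  11.3  11.8]
[161.9 246.7  18.3  18.8]
[131.8 221.6  16.1  16.6]
```

View pics/top1c.png

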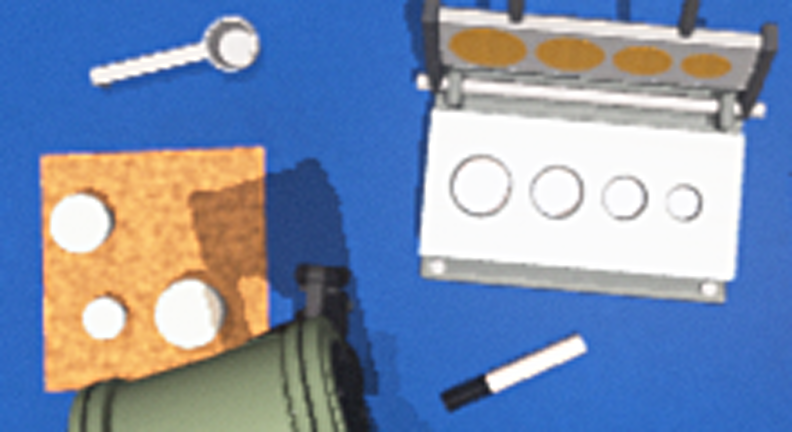

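The clamp stands open. The nest rings are at crop (480,185), (557,191), (624,197) and (684,202), and the capsules have not moved. I'll fit the rings.

```bash
python3 - <<'E'
from h import *
np.set_printoptions(precision=1,suppress=True)
b=cv2.imread('pics/top1.png'); g=cv2.cvtColor(b,cv2.COLOR_BGR2GRAY)
P=[];D=[50,43,36,29]
for (x,y),D0 in zip([(480,185),(557,191),(624,197),(684,202)],D):
    u,v=x/3.6+110,y/3.6+160; r=14; u0,v0=int(u)-r,int(v)-r
    f=cv2.resize(g[v0:v0+2*r,u0:u0+2*r],None,fx=8,fy=8,interpolation=cv2.INTER_CUBIC)
    m=(f<225).astype(np.uint8)
    cs=[c for c in cv2.findContours(m,cv2.RETR_LIST,cv2.CHAIN_APPROX_NONE)[0] if len(c)>30]
    best=[]
    for c in cs:
        (ex,ey),(a,bb),_=cv2.fitEllipse(c); uu,vv=ex/8-.4375+u0,ey/8-.4375+v0
        if np.hypot(uu-u,vv-v)<3 and bb/max(a,1)<1.4:
            p=plane('top',uu,vv,82); best.append((a/8*1091/379.5,bb/8*1091/379.5,p)); print(D0,best[-1])
    P.append(max(best,key=lambda q:q[0])[2] if best else None)
print([np.linalg.norm(P[i][:2]-P[i+1][:2]) for i in range(3)], (P[0]-P[3]), np.degrees(np.arctan2((P[0]-P[3])[0],(P[0]-P[3])[1])))
for q in P: print(q)
E
python3 go.py 453.4 281.5 200 84.4
```

```text
50 (40.83872147259819, 43.68966050330201, array([554.8,  39.8,  82. ]))
50 (51.056927707355484, 51.49046586530482, array([554.6,  40.2,  82. ]))
43 (34.60380779361851, 37.04289791172515, array([549. , -19.8,  82. ]))
43 (44.15094970934319, 44.572975651234664, array([548.8, -20.9,  82. ]))
36 (34.66357042415654, 35.64487512058263, array([543.5, -74.7,  82. ]))
29 (27.913271912787113, 29.103902090522453, array([ 539. , -122.3,   82. ]))
[np.float64(61.4053349968689), np.float64(54.0169023959313), np.float64(47.8782903165995)] [ 15.6 162.6   0. ] 5.470657229956419
[554.6  40.2  82. ]
[548.8 -20.9  82. ]
[543.5 -74.7  82. ]
[ 539.  -122.3   82. ]
t 8.1 pos [438.2 135.3 304.8] rot [179.8  -0.   84.4] w 68.4 gf 0.0 F [ 0.1  0.1 -0.5]
total offset [0.2938 0.001  0.2097] dist 180.5
total rotation [ 0.001  -0.0002 -0.0001]
```

Nest spacings (61.4, 54.0, 47.9) match the spec. Now I'll grasp cap_d, rim top at z=44, with the TCP at 107.

```bash
python3 -m jog '[{"offset":[0.049,0.0002,0.035],"rotation":[0,0,0],"gripper":0.8},{"offset":[0.049,0.0002,0.035],"rotation":[0,0,0],"gripper":0.8},{"offset":[0.049,0.0002,0.035],"rotation":[0,0,0],"gripper":0.8},{"offset":[0.049,0.0002,0.035],"rotation":[0,0,0],"gripper":0.8},{"offset":[0.049,0.0002,0.035],"rotation":[0,0,0],"gripper":0.8},{"offset":[0.049,0,0.035],"rotation":[0,0,0],"gripper":0.8},{"offset":[0,0,0],"rotation":[0,0,0],"gripper":0.8},{"offset":[0,0,0],"rotation":[0,0,0],"gripper":0.8}]' 30
python3 go.py 453.4 281.5 107 84.4
```

```text
t: 9.05
position: [453.0, 280.8, 199.6]
tcp_rot: [179.9, -0.0, 84.3]
ft_force: [-0.3, -0.2, 0.4]
grip_width: 76.9
grip_force: 0.0
t 9.1 pos [453.  280.8 199.6] rot [179.9  -0.   84.3] w 76.9 gf 0.0 F [-0.3 -0.2  0.4]
total offset [0.0015 0.0004 0.1852] dist 92.6
total rotation [ 0.0003 -0.     -0.0004]
```

```bash
python3 -m jog '[{"offset":[0.001,0,0.037],"rotation":[0,0,0],"gripper":0.8},{"offset":[0,0,0.037],"rotation":[0,0,0],"gripper":0.8},{"offset":[0,0,0.037],"rotation":[0,0,0],"gripper":0.8},{"offset":[0,0,0.037],"rotation":[0,0,0],"gripper":0.8},{"offset":[0,0,0.037],"rotation":[0,0,0],"gripper":0.8},{"offset":[0,0,0],"rotation":[0,0,0],"gripper":0.8},{"offset":[0,0,0],"rotation":[0,0,0],"gripper":0},{"offset":[0,0,0],"rotation":[0,0,0],"gripper":-0.2},{"offset":[0,0,0],"rotation":[0,0,0],"gripper":-0.5},{"offset":[0,0,0],"rotation":[0,0,0],"gripper":-0.5},{"offset":[0,0,0],"rotation":[0,0,0],"gripper":-0.5}]' 30
python3 go.py 453.4 281.5 200 84.4
```

```text
t: 10.42
position: [453.4, 282.2, 108.2]
tcp_rot: [179.9, -0.1, 84.4]
ft_force: [-0.2, -1.8, 5.2]
grip_width: 52.4
grip_force: 30.6
t 10.4 pos [453.4 282.2 108.2] rot [ 1.799e+02 -1.000e-01  8.440e+01] w 52.4 gf 30.6 F [-0.2 -1.8  5.2]
total offset [-0.0012  0.0007 -0.1836] dist 91.8
total rotation [ 0.0008 -0.0003 -0.0001]
```

```bash
python3 -m jog '[{"offset":[0,0,-0.02],"rotation":[0,0,0],"gripper":-0.5},{"offset":[0,0,-0.05],"rotation":[0,0,0],"gripper":-0.5},{"offset":[0,0,-0.05],"rotation":[0,0,0],"gripper":-0.5},{"offset":[0,0,-0.05],"rotation":[0,0,0],"gripper":-0.5},{"offset":[0,0,-0.04],"rotation":[0,0,0],"gripper":-0.5},{"offset":[0,0,0],"rotation":[0,0,0],"gripper":-0.5}]' 30
python3 go.py 554.6 40.2 212 84.5
python3 - <<'E'
from h import *
a=vision.read_camera('scene'); crop(a,(330,80,430,230),4,'pics/g1.png')
E
```

```text
t: 11.18
position: [453.4, 282.7, 213.6]
tcp_rot: [179.8, -0.2, 84.4]
ft_force: [-0.3, 0.3, -1.2]
grip_width: 52.8
grip_force: 31.5
t 11.2 pos [453.4 282.7 213.6] rot [179.8  -0.2  84.4] w 52.8 gf 31.5 F [-0.3  0.3 -1.2]
total offset [-0.4629  0.249   0.0029] dist 262.8
total rotation [ 0.0012 -0.0009 -0.0007]
```

View pics/g1.png

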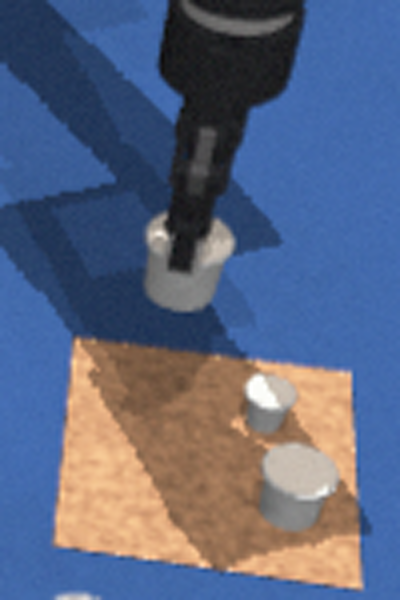

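```bash
python3 - <<'E'
from h import *
for z in (120,130,135,140,145,150,155): print(z,(proj('scene',[453.4+27.4,280,z])-[330,80])*4+1.5,'outer',(proj('scene',[453.4+41,279,z])-[330,80])*4+1.5)
E
```

```text
120 [175.37473858 298.3809836 ] outer [172.50303225 312.17463992]
130 [178.04724185 286.13966213] outer [175.17940867 299.9194621 ]
135 [179.39560147 279.96354111] outer [176.52981939 293.73590612]
140 [180.75213091 273.7499985 ] outer [177.88847797 287.514583  ]
145 [182.11690464 267.49869317] outer [179.25546022 281.25514566]
150 [183.48999804 261.20927982] outer [180.63084286 274.95724278]
155 [184.87148743 254.88140892] outer [182.01470356 268.62051869]
```

Cap_d hangs upright, with the finger tips only a little below the rim (about crop (182,268)). I'll carry it over nest_d.

```bash
python3 -m jog '[{"offset":[-0.03,0.016,0],"rotation":[0,0,0],"gripper":-0.5},{"offset":[-0.066,0.0356,0],"rotation":[0,0,0],"gripper":-0.5},{"offset":[-0.066,0.0356,0],"rotation":[0,0,0],"gripper":-0.5},{"offset":[-0.066,0.0356,0],"rotation":[0,0,0],"gripper":-0.5},{"offset":[-0.066,0.0356,0],"rotation":[0,0,0],"gripper":-0.5},{"offset":[-0.066,0.0356,0],"rotation":[0,0,0],"gripper":-0.5},{"offset":[-0.066,0.0356,0],"rotation":[0,0,0],"gripper":-0.5},{"offset":[-0.035,0.0195,0],"rotation":[0,0,0],"gripper":-0.5},{"offset":[0,0,0],"rotation":[0,0,0],"gripper":-0.5},{"offset":[0,0,0],"rotation":[0,0,0],"gripper":-0.5}]' 30
python3 go.py 554.6 40.9 159 84.5
```

```text
t: 12.48
position: [553.4, 41.3, 211.1]
tcp_rot: [-179.9, -0.0, 84.4]
ft_force: [0.5, -0.7, -0.1]
grip_width: 52.8
grip_force: 31.5
t 12.5 pos [553.4  41.3 211.1] rot [-179.9   -0.    84.4] w 52.8 gf 31.5 F [ 0.5 -0.7 -0.1]
total offset [-0.0005  0.0026  0.1043] dist 52.2
total rotation [-0.0004 -0.0001 -0.0006]
```

```bash
python3 -m jog '[{"offset":[-0.0005,0.0026,0.02],"rotation":[0,0,0],"gripper":-0.5},{"offset":[0,0,0.02],"rotation":[0,0,0],"gripper":-0.5},{"offset":[0,0,0.01],"rotation":[0,0,0],"gripper":-0.5},{"offset":[0,0,0.01],"rotation":[0,0,0],"gripper":-0.5},{"offset":[0,0,0.01],"rotation":[0,0,0],"gripper":-0.5},{"offset":[0,0,0],"rotation":[0,0,0],"gripper":-0.5}]' 30
python3 -m jog '[{"offset":[0,0,0.01],"rotation":[0,0,0],"gripper":-0.5},{"offset":[0,0,0.01],"rotation":[0,0,0],"gripper":-0.5},{"offset":[0,0,0.01],"rotation":[0,0,0],"gripper":-0.5},{"offset":[0,0,0],"rotation":[0,0,0],"gripper":-0.5}]' 30
```

```text
t: 13.22
position: [555.0, 40.2, 176.1]
tcp_rot: [-180.0, 0.0, 84.4]
ft_force: [-0.7, 0.1, 0.0]
grip_width: 52.9
grip_force: 31.6
t: 13.72
position: [555.3, 40.2, 161.1]
tcp_rot: [-180.0, 0.0, 84.4]
ft_force: [0.4, -0.4, -1.4]
grip_width: 52.6
grip_force: 31.6
```

```bash
python3 -m jog '[{"offset":[0,0,0.005],"rotation":[0,0,0],"gripper":-0.5},{"offset":[0,0,0],"rotation":[0,0,0],"gripper":-0.5}]' 30
python3 -m jog '[{"offset":[0,0,0],"rotation":[0,0,0],"gripper":0.45},{"offset":[0,0,0],"rotation":[0,0,0],"gripper":0.6},{"offset":[0,0,0],"rotation":[0,0,0],"gripper":0.8},{"offset":[0,0,0],"rotation":[0,0,0],"gripper":0.8},{"offset":[0,0,-0.03],"rotation":[0,0,0],"gripper":0.8},{"offset":[0,0,-0.05],"rotation":[0,0,0],"gripper":0.8},{"offset":[0,0,-0.05],"rotation":[0,0,0],"gripper":0.8},{"offset":[0,-0.05,-0.05],"rotation":[0,0,0],"gripper":0.8},{"offset":[0,-0.1,0],"rotation":[0,0,0],"gripper":0.8},{"offset":[0,-0.1,0],"rotation":[0,0,0],"gripper":0.8},{"offset":[0.08,-0.03,0],"rotation":[0,0,0],"gripper":0.8},{"offset":[0.1,0,0],"rotation":[0,0,0],"gripper":0.8},{"offset":[0,0,0],"rotation":[0,0,0],"gripper":0.8}]'
cat > see.py <<'E'
import sys; from h import *
n=sys.argv[1]; b=vision.read_camera('top'); a=vision.read_camera('scene'); cv2.imwrite(f'pics/top{n}.png',b); cv2.imwrite(f'pics/scene{n}.png',a)
for nm,box in(('mat',(100,190,200,280)),('tray',(334,206,392,266))):
    for q in blobs(b,box,150,60):
        dia=np.mean(q[2:])*1135/379.5; print(nm,np.round(q,1),'dia',round(dia,1),[ (c,plane('top',q[0],q[1],z+(2 if nm=='mat' else 6)).round(1)[:2].tolist()) for c,z,D in(('a',28,34),('c',37,48),('d',42,55)) if abs(dia-D)<5])
E
python3 see.py 2
python3 - <<'E'
from h import *
b=cv2.imread('pics/top2.png');a=cv2.imread('pics/scene2.png')
x=cv2.resize(b[160:280,110:330],None,fx=3,fy=3,interpolation=2); y=cv2.resize(a[120:230,170:310],None,fx=3,fy=3,interpolation=2)
f=np.zeros((x.shape[0]+0,780,3),np.uint8); f[:,:440]=x[:,220:660]; f[:330,440:780]=y[:,:340]; cv2.imwrite('pics/c2.png',f)
E
```

```text
t: 13.98
position: [555.3, 40.2, 158.9]
tcp_rot: [180.0, 0.0, 84.4]
ft_force: [0.5, -0.2, -0.4]
grip_width: 52.9
grip_force: 31.6
t: 15.6
position: [425.1, 145.9, 250.3]
tcp_rot: [179.9, -0.1, 84.6]
ft_force: [0.9, -1.1, -0.5]
grip_width: 76.8
grip_force: 0.0
mat [179.7 274.9  10.1  44.2] dia 81.2 []
mat [138.4 247.9  11.3  11.8] dia 34.5 [('a', [449.3, 355.9])]
mat [131.8 221.6  16.1  16.6] dia 48.9 [('c', [528.2, 373.2])]
tray [348.6 221.1  16.1  16.6] dia 48.9 [('c', [521.6, -271.6])]
```

View pics/c2.png

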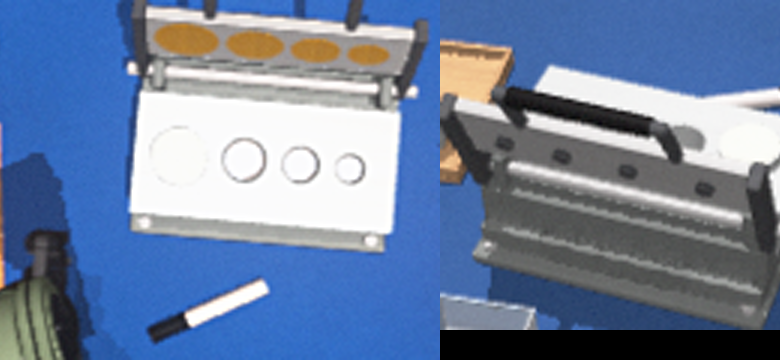

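Cap_d sits in nest_d (faint concentric circle at crop (180,156)); c and a have not moved. Next is cap_c.

```bash
python3 go.py 528.2 373.2 170 84.4; python3 go.py 528.2 373.2 103 84.4
```

```text
t 15.7 pos [424.7 143.6 249.6] rot [180.    0.   84.5] w 76.9 gf 0.0 F [-0.8 -0.4  0.9]
total offset [0.477  0.1615 0.1592] dist 264.1
total rotation [0.0003 0.0001 0.0003]
t 15.7 pos [424.7 143.6 249.6] rot [180.    0.   84.5] w 76.9 gf 0.0 F [-0.8 -0.4  0.9]
total offset [0.477  0.1614 0.2932] dist 291.4
total rotation [0.0003 0.0001 0.0003]
```

```bash
python3 -m jog '[{"offset":[0.03,0.0101,0.01],"rotation":[0,0,0],"gripper":0.8},{"offset":[0.0596,0.0202,0.02],"rotation":[0,0,0],"gripper":0.8},{"offset":[0.0596,0.0202,0.02],"rotation":[0,0,0],"gripper":0.8},{"offset":[0.0596,0.0202,0.02],"rotation":[0,0,0],"gripper":0.8},{"offset":[0.0596,0.0202,0.02],"rotation":[0,0,0],"gripper":0.8},{"offset":[0.0596,0.0202,0.02],"rotation":[0,0,0],"gripper":0.8},{"offset":[0.0596,0.0202,0.02],"rotation":[0,0,0],"gripper":0.6},{"offset":[0.0596,0.0202,0.02],"rotation":[0,0,0],"gripper":0.6},{"offset":[0.0298,0.0101,0.01],"rotation":[0,0,0],"gripper":0.6},{"offset":[0,0,0],"rotation":[0,0,0],"gripper":0.6},{"offset":[0,0,0],"rotation":[0,0,0],"gripper":0.6}]' 30
python3 go.py 528.2 373.2 103 84.4
```

```text
t: 17.08
position: [528.3, 372.0, 169.1]
tcp_rot: [-180.0, 0.0, 84.3]
ft_force: [-0.6, -0.2, -0.5]
grip_width: 68.0
grip_force: 0.0
t 17.1 pos [528.3 372.  169.1] rot [-180.     0.    84.3] w 68.0 gf 0.0 F [-0.6 -0.2 -0.5]
total offset [ 0.0024 -0.0005  0.1323] dist 66.2
total rotation [-0.0001  0.0002 -0.0004]
```

```bash
python3 -m jog '[{"offset":[0.0024,-0.0005,0.032],"rotation":[0,0,0],"gripper":0.6},{"offset":[0,0,0.04],"rotation":[0,0,0],"gripper":0.6},{"offset":[0,0,0.04],"rotation":[0,0,0],"gripper":0.6},{"offset":[0,0,0.02],"rotation":[0,0,0],"gripper":0.6},{"offset":[0,0,0],"rotation":[0,0,0],"gripper":0.6},{"offset":[0,0,0],"rotation":[0,0,0],"gripper":-0.1},{"offset":[0,0,0],"rotation":[0,0,0],"gripper":-0.5},{"offset":[0,0,0],"rotation":[0,0,0],"gripper":-0.5},{"offset":[0,0,0],"rotation":[0,0,0],"gripper":-0.5},{"offset":[0,0,0],"rotation":[0,0,0],"gripper":-0.5},{"offset":[0,0,0],"rotation":[0,0,0],"gripper":-0.5}]' 30
python3 -m jog '[{"offset":[0,0,-0.02],"rotation":[0,0,0],"gripper":-0.5},{"offset":[0,0,-0.05],"rotation":[0,0,0],"gripper":-0.5},{"offset":[0,0,-0.05],"rotation":[0,0,0],"gripper":-0.5},{"offset":[0,0,-0.05],"rotation":[0,0,0],"gripper":-0.5},{"offset":[0,0,-0.05],"rotation":[0,0,0],"gripper":-0.5},{"offset":[0,0,0],"rotation":[0,0,0],"gripper":-0.5}]' 30
python3 go.py 548.8 -20.9 155 84.5
```

```text
t: 18.45
position: [529.0, 374.5, 104.1]
tcp_rot: [179.9, -0.1, 84.4]
ft_force: [-0.3, -1.0, 5.1]
grip_width: 45.7
grip_force: 30.9
t: 19.2
position: [529.1, 374.7, 215.2]
tcp_rot: [179.8, -0.2, 84.4]
ft_force: [0.7, -0.1, -0.8]
grip_width: 45.8
grip_force: 30.8
t 19.2 pos [529.1 374.7 215.2] rot [179.8  -0.2  84.4] w 45.8 gf 30.8 F [ 0.7 -0.1 -0.8]
total offset [-0.7838  0.1164  0.1185] dist 400.6
total rotation [ 0.0011 -0.0009 -0.0007]
```

```bash
python3 -m jog '[{"offset":[-0.035,0.006,0],"rotation":[0,0,0],"gripper":-0.5},{"offset":[-0.07,0.0104,0],"rotation":[0,0,0],"gripper":-0.5},{"offset":[-0.07,0.0104,0],"rotation":[0,0,0],"gripper":-0.5},{"offset":[-0.07,0.0104,0],"rotation":[0,0,0],"gripper":-0.5},{"offset":[-0.07,0.0104,0],"rotation":[0,0,0],"gripper":-0.5},{"offset":[-0.07,0.0104,0],"rotation":[0,0,0],"gripper":-0.5},{"offset":[-0.07,0.0104,0],"rotation":[0,0,0],"gripper":-0.5},{"offset":[-0.07,0.0104,0],"rotation":[0,0,0],"gripper":-0.5},{"offset":[-0.07,0.0104,0],"rotation":[0,0,0],"gripper":-0.5},{"offset":[-0.07,0.0104,0],"rotation":[0,0,0],"gripper":-0.5},{"offset":[-0.07,0.0104,0],"rotation":[0,0,0],"gripper":-0.5},{"offset":[-0.045,0.006,0],"rotation":[0,0,0],"gripper":-0.5},{"offset":[0,0,0],"rotation":[0,0,0],"gripper":-0.5},{"offset":[0,0,0],"rotation":[0,0,0],"gripper":-0.5}]' 30
python3 go.py 548.8 -19.8 159 84.5
```

```text
t: 20.95
position: [547.1, -19.6, 212.1]
tcp_rot: [-179.9, -0.0, 84.3]
ft_force: [-0.5, 0.4, 0.3]
grip_width: 46.1
grip_force: 30.8
t 20.9 pos [547.1 -19.6 212.1] rot [-179.9   -0.    84.3] w 46.1 gf 30.8 F [-0.5  0.4  0.3]
total offset [-0.      0.0037  0.1063] dist 53.2
total rotation [-0.0007 -0.     -0.0009]
```

```bash
python3 -m jog '[{"offset":[0,0.003,0.02],"rotation":[0,0,0],"gripper":-0.5},{"offset":[0,0,0.02],"rotation":[0,0,0],"gripper":-0.5},{"offset":[0,0,0.01],"rotation":[0,0,0],"gripper":-0.5},{"offset":[0,0,0.01],"rotation":[0,0,0],"gripper":-0.5},{"offset":[0,0,0.01],"rotation":[0,0,0],"gripper":-0.5},{"offset":[0,0,0],"rotation":[0,0,0],"gripper":-0.5}]' 30
python3 -m jog '[{"offset":[0,0,0.01],"rotation":[0,0,0],"gripper":-0.5},{"offset":[0,0,0.01],"rotation":[0,0,0],"gripper":-0.5},{"offset":[0,0,0.01],"rotation":[0,0,0],"gripper":-0.5},{"offset":[0,0,0.005],"rotation":[0,0,0],"gripper":-0.5},{"offset":[0,0,0],"rotation":[0,0,0],"gripper":-0.5}]' 30
```

```text
t: 21.7
position: [549.2, -19.8, 177.6]
tcp_rot: [-180.0, 0.0, 84.4]
ft_force: [-0.0, -0.3, -0.2]
grip_width: 45.7
grip_force: 30.8
t: 22.32
position: [549.6, -19.9, 160.3]
tcp_rot: [180.0, 0.0, 84.4]
ft_force: [2.3, -0.9, -0.9]
grip_width: 45.8
grip_force: 30.8
```

```bash
python3 -m jog '[{"offset":[0,0,0.002],"rotation":[0,0,0],"gripper":-0.5},{"offset":[0,0,0],"rotation":[0,0,0],"gripper":0.25},{"offset":[0,0,0],"rotation":[0,0,0],"gripper":0.4},{"offset":[0,0,0],"rotation":[0,0,0],"gripper":0.6},{"offset":[0,0,0],"rotation":[0,0,0],"gripper":0.6},{"offset":[0,0,-0.03],"rotation":[0,0,0],"gripper":0.6},{"offset":[0,0,-0.05],"rotation":[0,0,0],"gripper":0.6},{"offset":[0,0,-0.05],"rotation":[0,0,0],"gripper":0.6},{"offset":[0.02,-0.05,-0.05],"rotation":[0,0,0],"gripper":0.6},{"offset":[0.05,-0.09,0],"rotation":[0,0,0],"gripper":0.6},{"offset":[0.07,-0.08,0],"rotation":[0,0,0],"gripper":0.6},{"offset":[0.09,-0.03,0],"rotation":[0,0,0],"gripper":0.6},{"offset":[0.09,0,0],"rotation":[0,0,0],"gripper":0.6},{"offset":[0,0,0],"rotation":[0,0,0],"gripper":0.4}]'
python3 see.py 3
python3 go.py 449.3 355.9 170 84.4
```

```text
t: 24.08
position: [440.9, 154.0, 250.7]
tcp_rot: [179.9, -0.1, 84.6]
ft_force: [-0.7, -0.5, -0.0]
grip_width: 59.7
grip_force: 0.0
mat [169.4 270.8  23.1  51. ] dia 110.8 []
mat [193.  268.1   2.7  36.9] dia 59.2 [('d', [389.4, 190.8])]
mat [138.5 247.9  11.3  11.8] dia 34.6 [('a', [449.3, 355.8])]
tray [348.6 221.1  16.1  16.6] dia 48.9 [('c', [521.6, -271.6])]
t 24.2 pos [440.6 151.8 250.1] rot [180.    0.   84.4] w 59.6 gf 0.0 F [-0.3 -0.6 -0.2]
total offset [ 0.408  -0.0224  0.1601] dist 219.5
total rotation [0.0002 0.0001 0.0002]
```

```bash
python3 -m jog '[{"offset":[0.03,-0.002,0.01],"rotation":[0,0,0],"gripper":0.3},{"offset":[0.058,-0.0034,0.025],"rotation":[0,0,0],"gripper":0.3},{"offset":[0.058,-0.0034,0.025],"rotation":[0,0,0],"gripper":0.3},{"offset":[0.058,-0.0034,0.025],"rotation":[0,0,0],"gripper":0.3},{"offset":[0.058,-0.0034,0.025],"rotation":[0,0,0],"gripper":0.3},{"offset":[0.058,-0.0034,0.025],"rotation":[0,0,0],"gripper":0.3},{"offset":[0.058,-0.0034,0.025],"rotation":[0,0,0],"gripper":0.3},{"offset":[0.03,-0.002,0],"rotation":[0,0,0],"gripper":0.3},{"offset":[0,0,0],"rotation":[0,0,0],"gripper":0.3},{"offset":[0,0,0],"rotation":[0,0,0],"gripper":0.3}]' 30
python3 go.py 449.3 355.9 95 84.4
```

```text
t: 25.42
position: [448.7, 355.1, 169.9]
tcp_rot: [180.0, 0.0, 84.3]
ft_force: [-0.5, 0.3, 0.0]
grip_width: 55.4
grip_force: 0.0
t 25.4 pos [448.7 355.1 169.9] rot [180.    0.   84.3] w 55.4 gf 0.0 F [-0.5  0.3  0. ]
total offset [0.0017 0.0011 0.1499] dist 74.9
total rotation [ 0.0001  0.0001 -0.0004]
```

```bash
python3 -m jog '[{"offset":[0.0005,0.001,0.03],"rotation":[0,0,0],"gripper":0.3},{"offset":[0,0,0.05],"rotation":[0,0,0],"gripper":0.3},{"offset":[0,0,0.05],"rotation":[0,0,0],"gripper":0.3},{"offset":[0,0,0.02],"rotation":[0,0,0],"gripper":0.3},{"offset":[0,0,0],"rotation":[0,0,0],"gripper":0.3},{"offset":[0,0,0],"rotation":[0,0,0],"gripper":-0.4},{"offset":[0,0,0],"rotation":[0,0,0],"gripper":-0.8},{"offset":[0,0,0],"rotation":[0,0,0],"gripper":-0.8},{"offset":[0,0,0],"rotation":[0,0,0],"gripper":-0.8},{"offset":[0,0,0],"rotation":[0,0,0],"gripper":-0.8},{"offset":[0,0,0],"rotation":[0,0,0],"gripper":-0.8}]' 30
python3 -m jog '[{"offset":[0,0,-0.02],"rotation":[0,0,0],"gripper":-0.8},{"offset":[0,0,-0.05],"rotation":[0,0,0],"gripper":-0.8},{"offset":[0,0,-0.06],"rotation":[0,0,0],"gripper":-0.8},{"offset":[0,0,-0.06],"rotation":[0,0,0],"gripper":-0.8},{"offset":[0,0,-0.05],"rotation":[0,0,0],"gripper":-0.8},{"offset":[0,0,0],"rotation":[0,0,0],"gripper":-0.8}]' 30
python3 go.py 539 -122.3 213 84.5
```

```text
t: 26.8
position: [449.6, 356.4, 95.6]
tcp_rot: [179.9, -0.1, 84.4]
ft_force: [0.3, -0.1, 6.9]
grip_width: 31.7
grip_force: 29.7
t: 27.55
position: [449.7, 356.7, 216.7]
tcp_rot: [179.8, -0.2, 84.4]
ft_force: [0.6, -0.2, -0.9]
grip_width: 31.5
grip_force: 29.8
t 27.6 pos [449.7 356.7 216.7] rot [179.8  -0.2  84.4] w 31.5 gf 29.8 F [ 0.6 -0.2 -0.9]
total offset [-0.9359  0.2716  0.0053] dist 487.2
total rotation [ 0.0011 -0.001  -0.0007]
```

```bash
python3 -m jog '[{"offset":[-0.03,0.009,0],"rotation":[0,0,0],"gripper":-0.8},{"offset":[-0.0623,0.0181,0],"rotation":[0,0,0],"gripper":-0.8},{"offset":[-0.0623,0.0181,0],"rotation":[0,0,0],"gripper":-0.8},{"offset":[-0.0623,0.0181,0],"rotation":[0,0,0],"gripper":-0.8},{"offset":[-0.0623,0.0181,0],"rotation":[0,0,0],"gripper":-0.8},{"offset":[-0.0623,0.0181,0],"rotation":[0,0,0],"gripper":-0.8},{"offset":[-0.0623,0.0181,0],"rotation":[0,0,0],"gripper":-0.8},{"offset":[-0.0623,0.0181,0],"rotation":[0,0,0],"gripper":-0.8},{"offset":[-0.0623,0.0181,0],"rotation":[0,0,0],"gripper":-0.8},{"offset":[-0.0623,0.0181,0],"rotation":[0,0,0],"gripper":-0.8},{"offset":[-0.0623,0.0181,0],"rotation":[0,0,0],"gripper":-0.8},{"offset":[-0.0623,0.0181,0],"rotation":[0,0,0],"gripper":-0.8},{"offset":[-0.0623,0.0181,0],"rotation":[0,0,0],"gripper":-0.8},{"offset":[-0.0623,0.0181,0],"rotation":[0,0,0],"gripper":-0.8},{"offset":[-0.0623,0.0181,0],"rotation":[0,0,0],"gripper":-0.8},{"offset":[-0.034,0.01,0],"rotation":[0,0,0],"gripper":-0.8},{"offset":[0,0,0],"rotation":[0,0,0],"gripper":-0.8},{"offset":[0,0,0],"rotation":[0,0,0],"gripper":-0.8}]' 30
python3 go.py 539 -121.8 160 84.5
```

```text
t: 29.8
position: [538.2, -122.4, 214.1]
tcp_rot: [-179.9, -0.0, 84.4]
ft_force: [0.4, 0.5, 0.4]
grip_width: 31.7
grip_force: 29.8
t 29.8 pos [ 538.2 -122.4  214.1] rot [-179.9   -0.    84.4] w 31.7 gf 29.8 F [0.4 0.5 0.4]
total offset [0.0012 0.0017 0.1082] dist 54.1
total rotation [-0.0004 -0.0002 -0.0006]
```

```bash
python3 -m jog '[{"offset":[0.001,0.0012,0.02],"rotation":[0,0,0],"gripper":-0.8},{"offset":[0,0,0.02],"rotation":[0,0,0],"gripper":-0.8},{"offset":[0,0,0.02],"rotation":[0,0,0],"gripper":-0.8},{"offset":[0,0,0.01],"rotation":[0,0,0],"gripper":-0.8},{"offset":[0,0,0.008],"rotation":[0,0,0],"gripper":-0.8},{"offset":[0,0,0],"rotation":[0,0,0],"gripper":-0.8}]' 30
python3 -m jog '[{"offset":[0,0,0.01],"rotation":[0,0,0],"gripper":-0.8},{"offset":[0,0,0.01],"rotation":[0,0,0],"gripper":-0.8},{"offset":[0,0,0.008],"rotation":[0,0,0],"gripper":-0.8},{"offset":[0,0,0],"rotation":[0,0,0],"gripper":-0.8}]' 30
```

```text
t: 30.55
position: [539.3, -122.7, 175.3]
tcp_rot: [-180.0, 0.0, 84.4]
ft_force: [-0.1, 0.7, -0.9]
grip_width: 31.5
grip_force: 29.8
t: 31.05
position: [539.4, -122.6, 161.2]
tcp_rot: [-180.0, 0.0, 84.4]
ft_force: [0.5, -0.2, -0.1]
grip_width: 31.9
grip_force: 29.8
```

```bash
python3 -m jog '[{"offset":[0,0,0.002],"rotation":[0,0,0],"gripper":-0.8},{"offset":[0,0,0],"rotation":[0,0,0],"gripper":-0.1},{"offset":[0,0,0],"rotation":[0,0,0],"gripper":0.1},{"offset":[0,0,0],"rotation":[0,0,0],"gripper":0.3},{"offset":[0,0,0],"rotation":[0,0,0],"gripper":0.3},{"offset":[0,0,-0.03],"rotation":[0,0,0],"gripper":0.3},{"offset":[0,0,-0.05],"rotation":[0,0,0],"gripper":0.3},{"offset":[0,0,-0.05],"rotation":[0,0,0],"gripper":0.3},{"offset":[-0.02,-0.05,-0.05],"rotation":[0,0,0],"gripper":0.3},{"offset":[-0.05,-0.08,-0.05],"rotation":[0,0,0],"gripper":0.3},{"offset":[-0.07,-0.08,-0.02],"rotation":[0,0,0],"gripper":0.3},{"offset":[-0.09,-0.03,0],"rotation":[0,0,0],"gripper":-1},{"offset":[-0.02,0,0],"rotation":[0,0,0],"gripper":-1},{"offset":[0,0,0],"rotation":[0,0,0],"gripper":-1}]'
python3 see.py 4
python3 - <<'E'
from h import *
b=cv2.imread('pics/top4.png');a=cv2.imread('pics/scene4.png')
x=cv2.resize(b[160:255,215:335],None,fx=3.5,fy=3.5,interpolation=2); y=cv2.resize(a[90:220,170:310],None,fx=2.6,fy=2.6,interpolation=2)
f=np.zeros((340,785,3),np.uint8); f[:x.shape[0],:x.shape[1]]=x; f[:y.shape[0],420:420+y.shape[1]]=y; cv2.imwrite('pics/c4.png',f)
E
```

```text
t: 32.8
position: [407.9, -235.6, 286.1]
tcp_rot: [179.9, 0.0, 84.3]
ft_force: [0.3, -0.1, -1.3]
grip_width: 1.3
grip_force: 0.0
tray [348.6 221.1  16.2  16.6] dia 49.1 [('c', [521.6, -271.6])]
```

View pics/c4.png

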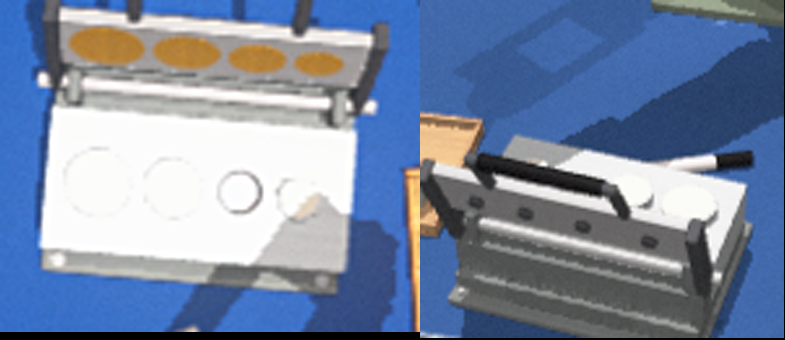

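All three capsules are seated and level in nests d, c and a. Next I'll go over and behind the raised handle to pull it forward.

```bash
python3 go.py 408 -236 345 84.5; python3 go.py 742 -60 345 84.5
```

```text
t 32.9 pos [ 408.1 -234.6  285.6] rot [180.   -0.   84.4] w -0.1 gf 0.0 F [-0.5  0.6 -1.4]
total offset [-0.0028  0.     -0.1187] dist 59.4
total rotation [ 0.     -0.0002 -0.0005]
t 32.9 pos [ 408.1 -234.6  285.6] rot [180.   -0.   84.4] w -0.1 gf 0.0 F [-0.5  0.6 -1.4]
total offset [ 0.4127  0.6305 -0.1184] dist 381.4
total rotation [ 0.     -0.0002 -0.0005]
```

```bash
python3 -m jog '[{"offset":[0,0,-0.04],"rotation":[0,0,0],"gripper":-1},{"offset":[0.02,0.03,-0.04],"rotation":[0,0,0],"gripper":-1},{"offset":[0.0393,0.06,-0.04],"rotation":[0,0,0],"gripper":-1},{"offset":[0.0393,0.06,0],"rotation":[0,0,0],"gripper":-1},{"offset":[0.0393,0.06,0],"rotation":[0,0,0],"gripper":-1},{"offset":[0.0393,0.06,0],"rotation":[0,0,0],"gripper":-1},{"offset":[0.0393,0.06,0],"rotation":[0,0,0],"gripper":-1},{"offset":[0.0393,0.06,0],"rotation":[0,0,0],"gripper":-1},{"offset":[0.0393,0.06,0],"rotation":[0,0,0],"gripper":-1},{"offset":[0.0393,0.06,0],"rotation":[0,0,0],"gripper":-1},{"offset":[0.0393,0.06,0],"rotation":[0,0,0],"gripper":-1},{"offset":[0.0393,0.06,0],"rotation":[0,0,0],"gripper":-1},{"offset":[0,0,0],"rotation":[0,0,0],"gripper":-1},{"offset":[0,0,0],"rotation":[0,0,0],"gripper":-1}]'
python3 go.py 742 -60 298 84.5
```

```text
t: 34.65
position: [741.1, -59.6, 344.9]
tcp_rot: [-179.9, 0.0, 84.5]
ft_force: [0.3, -0.0, 0.4]
grip_width: -0.3
grip_force: 0.0
t 34.6 pos [741.1 -59.6 344.9] rot [-179.9    0.    84.5] w -0.3 gf 0.0 F [ 0.3 -0.   0.4]
total offset [-0.0007  0.002   0.0938] dist 46.9
total rotation [-0.0005  0.0001 -0.0003]
```

```bash
python3 -m jog '[{"offset":[0,0,0.03],"rotation":[0,0,0],"gripper":-1},{"offset":[0,0,0.04],"rotation":[0,0,0],"gripper":-1},{"offset":[0,0,0.025],"rotation":[0,0,0],"gripper":-1},{"offset":[0,-0.02,0],"rotation":[0,0,0],"gripper":-1},{"offset":[0,-0.02,0],"rotation":[0,0,0],"gripper":-1},{"offset":[0,-0.02,0],"rotation":[0,0,0],"gripper":-1},{"offset":[0,-0.02,-0.003],"rotation":[0,0,0],"gripper":-1},{"offset":[0,-0.02,-0.003],"rotation":[0,0,0],"gripper":-1}]'
python3 -m jog '[{"offset":[0,-0.02,-0.003],"rotation":[0,0,0],"gripper":-1},{"offset":[0,-0.02,-0.003],"rotation":[0,0,0],"gripper":-1},{"offset":[0,-0.02,-0.003],"rotation":[0,0,0],"gripper":-1},{"offset":[0,-0.02,-0.003],"rotation":[0,0,0],"gripper":-1},{"offset":[0,-0.02,0],"rotation":[0,0,0],"gripper":-1}]'
python3 go.py 545 -43 298
```

```text
t: 35.65
position: [696.3, -56.4, 308.8]
tcp_rot: [178.6, 0.0, 84.4]
ft_force: [11.7, -1.5, 17.4]
grip_width: -0.4
grip_force: 9.1
t: 36.28
position: [642.7, -50.9, 309.9]
tcp_rot: [179.5, 0.0, 84.4]
ft_force: [4.7, -0.9, 4.4]
grip_width: 0.0
grip_force: 2.4
t 36.3 pos [642.7 -50.9 309.9] rot [179.5   0.   84.4] w 0.0 gf 2.4 F [ 4.7 -0.9  4.4]
total offset [-0.0034 -0.1963  0.0222] dist 98.8
```

```bash
python3 -m jog '[{"offset":[0,-0.02,0.002],"rotation":[0,0,0],"gripper":-1},{"offset":[0,-0.02,0.003],"rotation":[0,0,0],"gripper":-1},{"offset":[0,-0.02,0.004],"rotation":[0,0,0],"gripper":-1},{"offset":[0,-0.02,0.005],"rotation":[0,0,0],"gripper":-1},{"offset":[0,-0.02,0.006],"rotation":[0,0,0],"gripper":-1}]'
python3 -m jog '[{"offset":[0,-0.02,0.007],"rotation":[0,0,0],"gripper":-1},{"offset":[0,-0.02,0.008],"rotation":[0,0,0],"gripper":-1},{"offset":[0,-0.02,0.009],"rotation":[0,0,0],"gripper":-1},{"offset":[0,-0.02,0.01],"rotation":[0,0,0],"gripper":-1},{"offset":[0,-0.01,0.005],"rotation":[0,0,0],"gripper":-1}]'
python3 go.py 545 -43 340
```

```text
t: 36.9
position: [591.3, -45.9, 296.5]
tcp_rot: [-180.0, 0.0, 84.4]
ft_force: [3.7, -0.5, 2.0]
grip_width: -0.6
grip_force: 1.6
t: 37.52
position: [547.1, -41.5, 276.1]
tcp_rot: [180.0, 0.0, 84.4]
ft_force: [7.3, -1.5, -5.6]
grip_width: 0.2
grip_force: 3.7
t 37.5 pos [547.1 -41.5 276.1] rot [180.    0.   84.4] w 0.2 gf 3.7 F [ 7.3 -1.5 -5.6]
total offset [-0.0033 -0.0038 -0.1278] dist 63.9
```

```bash
python3 -m jog '[{"offset":[0,0.02,0],"rotation":[0,0,0],"gripper":-1},{"offset":[0,0.01,-0.04],"rotation":[0,0,0],"gripper":-1},{"offset":[0,0,-0.06],"rotation":[0,0,0],"gripper":-1},{"offset":[0,-0.03,0],"rotation":[0,0,0],"gripper":-1},{"offset":[0,-0.04,0],"rotation":[0,0,0],"gripper":-1},{"offset":[0,0,0],"rotation":[0,0,0],"gripper":-1}]'
python3 go.py 528 -39 307
python3 - <<'E'
from h import *
a=vision.read_camera('scene');b=vision.read_camera('top')
x=cv2.resize(a[60:220,170:310],None,fx=3,fy=3,interpolation=2);y=cv2.resize(b[140:260,215:335],None,fx=3,fy=3,interpolation=2)
f=np.zeros((480,780,3),np.uint8);f[:,:420]=x;f[:360,420:]=y;cv2.imwrite('pics/c5.png',f)
E
```

```text
t: 38.28
position: [525.4, -39.3, 326.6]
tcp_rot: [-179.8, 0.0, 84.4]
ft_force: [0.5, 0.9, 0.1]
grip_width: -0.3
grip_force: 0.0
t 38.3 pos [525.4 -39.3 326.6] rot [-179.8    0.    84.4] w -0.3 gf 0.0 F [0.5 0.9 0.1]
total offset [0.0012 0.0053 0.0392] dist 19.8
```

View pics/c5.png

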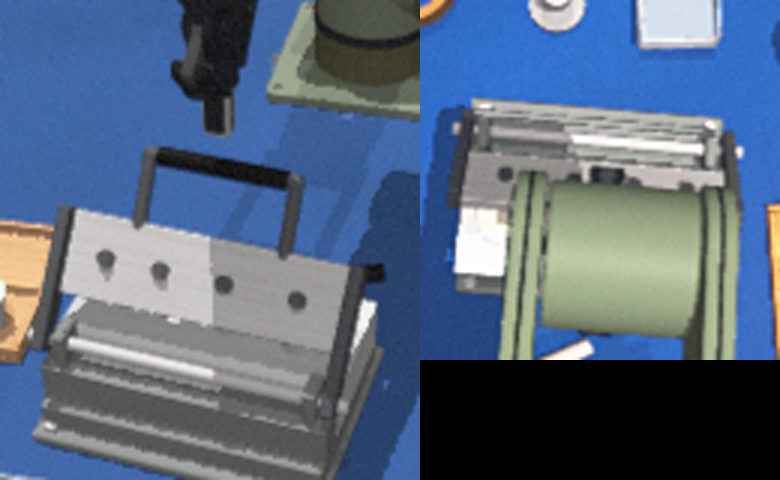

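The platen sits at about θ≈0.82, with the handle under the finger tip (scene crop (225,168)). Now I'll press down along the arc.

```bash
python3 -m jog '[{"offset":[0,-0.01,0.04],"rotation":[0,0,0],"gripper":-1},{"offset":[0,-0.012,0.024],"rotation":[0,0,0],"gripper":-1},{"offset":[0,-0.0147,0.014],"rotation":[0,0,0],"gripper":-1},{"offset":[0,-0.0147,0.014],"rotation":[0,0,0],"gripper":-1},{"offset":[0,-0.0129,0.0156],"rotation":[0,0,0],"gripper":-1},{"offset":[0,-0.0129,0.0156],"rotation":[0,0,0],"gripper":-1}]'
python3 -m jog '[{"offset":[0,-0.0109,0.0171],"rotation":[0,0,0],"gripper":-1},{"offset":[0,-0.0109,0.0171],"rotation":[0,0,0],"gripper":-1},{"offset":[0,-0.0087,0.0183],"rotation":[0,0,0],"gripper":-1},{"offset":[0,-0.0087,0.0183],"rotation":[0,0,0],"gripper":-1}]'
python3 go.py 460 -34 210
```

```text
t: 39.12
position: [485.4, -35.4, 266.3]
tcp_rot: [-179.5, 0.0, 84.4]
ft_force: [-12.3, 1.2, 13.2]
grip_width: -0.2
grip_force: 7.2
t: 39.62
position: [463.5, -33.3, 229.1]
tcp_rot: [-179.0, 0.0, 84.4]
ft_force: [-14.9, -0.2, 9.2]
grip_width: 0.2
grip_force: 6.8
t 39.6 pos [463.5 -33.3 229.1] rot [-179.     0.    84.4] w 0.2 gf 6.8 F [-14.9  -0.2   9.2]
total offset [-0.002  -0.0062  0.0383] dist 19.4
```

```bash
python3 -m jog '[{"offset":[0,-0.01,-0.01],"rotation":[0,0,0],"gripper":-1},{"offset":[0,0,-0.05],"rotation":[0,0,0],"gripper":-1},{"offset":[0,0.04,-0.01],"rotation":[0,0,0],"gripper":-1},{"offset":[0,0,0],"rotation":[0,0,0],"gripper":-1}]'
python3 go.py 475 -34 235
python3 - <<'E'
from h import *
a=vision.read_camera('scene')
crop(a,(170,60,310,220),3.5,'pics/c6.png')
E
```

```text
t: 40.12
position: [485.9, -35.5, 266.0]
tcp_rot: [179.9, 0.0, 84.4]
ft_force: [-0.3, -0.5, -0.3]
grip_width: 0.2
grip_force: 0.0
t 40.1 pos [485.9 -35.5 266. ] rot [179.9   0.   84.4] w 0.2 gf 0.0 F [-0.3 -0.5 -0.3]
total offset [ 0.0008 -0.0222  0.062 ] dist 32.9
```

View pics/c6.png

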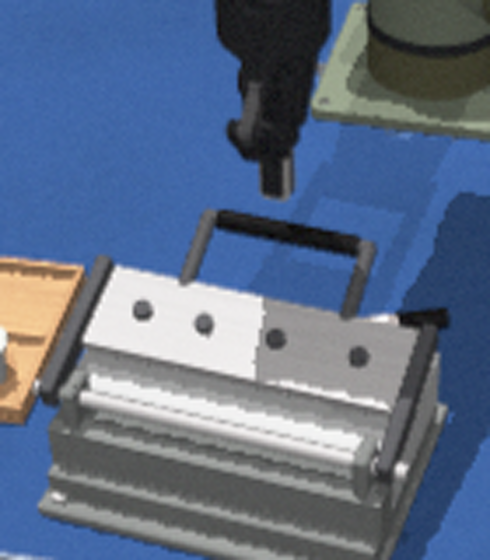

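```bash
python3 - <<'E'
from h import *
H=np.array([621.5,-48.1,86.5]); ex=np.array([.9954,-.0953,0])
for th in (0,.1,.15,.2,.25,.3,.35,.4,.45,.5):
    a=th+np.arctan2(16,165); P=H+166*(-np.cos(a)*ex+np.sin(a)*np.array([0,0,1])); print(th,P.round(1),proj('scene',P).round(1))
E
```

```text
0 [457.  -32.4 102.5] [254.  136.7]
0.1 [459.4 -32.6 118.9] [253.7 132.4]
0.15 [461.3 -32.8 127. ] [253.4 130.4]
0.2 [463.5 -33.  135. ] [253.1 128.4]
0.25 [466.1 -33.2 142.9] [252.7 126.6]
0.3 [469.1 -33.5 150.6] [252.3 124.9]
0.35 [472.5 -33.8 158.2] [251.8 123.3]
0.4 [476.2 -34.2 165.6] [251.3 121.8]
0.45 [480.3 -34.6 172.8] [250.7 120.4]
0.5 [484.8 -35.  179.8] [250.1 119.2]
```

```bash
python3 -m jog '[{"offset":[0,-0.036,0.03],"rotation":[0,0,0],"gripper":-1},{"offset":[0,0,0.03],"rotation":[0,0,0],"gripper":-1},{"offset":[0,0,0.02],"rotation":[0,0,0],"gripper":-1},{"offset":[0,-0.003,0.02],"rotation":[0,0,0],"gripper":-1},{"offset":[0,-0.003,0.02],"rotation":[0,0,0],"gripper":-1}]'
python3 -m jog '[{"offset":[0,-0.002,0.015],"rotation":[0,0,0],"gripper":-1},{"offset":[0,-0.002,0.015],"rotation":[0,0,0],"gripper":-1}]'
python3 go.py 459 -33 183
```

```text
t: 40.8
position: [463.2, -33.2, 205.0]
tcp_rot: [-180.0, 0.0, 84.4]
ft_force: [-2.6, 0.6, 3.0]
grip_width: 0.1
grip_force: 2.0
t: 41.05
position: [461.1, -33.0, 190.2]
tcp_rot: [-179.9, 0.0, 84.4]
ft_force: [-4.7, 0.6, 5.3]
grip_width: 0.0
grip_force: 2.9
t 41.0 pos [461.1 -33.  190.2] rot [-179.9    0.    84.4] w 0.0 gf 2.9 F [-4.7  0.6  5.3]
total offset [-0.0004 -0.0042  0.0144] dist 7.5
```

Keep pressing gently to the stop.

```bash
python3 -m jog '[{"offset":[0,0,0.008],"rotation":[0,0,0],"gripper":-1},{"offset":[0,0,0.006],"rotation":[0,0,0],"gripper":-1}]'
python3 -m jog '[{"offset":[0,0,0.004],"rotation":[0,0,0],"gripper":-1},{"offset":[0,0,0.003],"rotation":[0,0,0],"gripper":-1}]'
python3 -m jog '[{"offset":[0,0,0.002],"rotation":[0,0,0],"gripper":-1},{"offset":[0,0,0.002],"rotation":[0,0,0],"gripper":-1}]'
```

```text
t: 41.3
position: [460.9, -33.0, 183.2]
tcp_rot: [-179.9, 0.0, 84.4]
ft_force: [-4.5, 0.7, 6.3]
grip_width: 0.3
grip_force: 3.4
t: 41.55
position: [460.9, -33.0, 182.5]
tcp_rot: [-179.9, 0.0, 84.4]
ft_force: [-14.1, 1.2, 36.3]
grip_width: -0.1
grip_force: 18.0
t: 41.8
position: [460.8, -33.0, 182.4]
tcp_rot: [-180.0, 0.0, 84.4]
ft_force: [-17.4, 1.5, 48.3]
grip_width: 0.3
grip_force: 23.8
```

The clamp hit its hard stop at the expected height (TCP 182.5, expected 183.4). I'll ease off and hold for over two seconds.

```bash
python3 -m jog '[{"offset":[0,0,-0.005],"rotation":[0,0,0],"gripper":-1},{"offset":[0,0,0],"rotation":[0,0,0],"gripper":-1},{"offset":[0,0,0],"rotation":[0,0,0],"gripper":-1},{"offset":[0,0,0],"rotation":[0,0,0],"gripper":-1},{"offset":[0,0,0],"rotation":[0,0,0],"gripper":-1},{"offset":[0,0,0],"rotation":[0,0,0],"gripper":-1},{"offset":[0,0,0],"rotation":[0,0,0],"gripper":-1},{"offset":[0,0,0],"rotation":[0,0,0],"gripper":-1},{"offset":[0,0,0],"rotation":[0,0,0],"gripper":-1},{"offset":[0,0,0],"rotation":[0,0,0],"gripper":-1},{"offset":[0,0,0],"rotation":[0,0,0],"gripper":-1},{"offset":[0,0,0],"rotation":[0,0,0],"gripper":-1},{"offset":[0,0,0],"rotation":[0,0,0],"gripper":-1},{"offset":[0,0,0],"rotation":[0,0,0],"gripper":-1},{"offset":[0,0,0],"rotation":[0,0,0],"gripper":-1},{"offset":[0,0,0],"rotation":[0,0,0],"gripper":-1},{"offset":[0,0,0],"rotation":[0,0,0],"gripper":-1},{"offset":[0,0,0],"rotation":[0,0,0],"gripper":-1},{"offset":[0,0,0],"rotation":[0,0,0],"gripper":-1}]'
python3 -m jog '[{"offset":[0,0,0],"rotation":[0,0,0],"gripper":-1},{"offset":[0,0,0],"rotation":[0,0,0],"gripper":-1},{"offset":[0,0,-0.03],"rotation":[0,0,0],"gripper":-1},{"offset":[0,0,-0.05],"rotation":[0,0,0],"gripper":-1},{"offset":[0,-0.05,-0.02],"rotation":[0,0,0],"gripper":-1},{"offset":[-0.08,-0.05,0],"rotation":[0,0,0],"gripper":-1},{"offset":[-0.1,0,0],"rotation":[0,0,0],"gripper":-1},{"offset":[-0.1,0,0],"rotation":[0,0,0],"gripper":-1},{"offset":[-0.1,0,0],"rotation":[0,0,0],"gripper":0},{"offset":[0,0,0],"rotation":[0,0,0],"gripper":0}]'
python3 - <<'E'
from h import *
a=vision.read_camera('scene');b=vision.read_camera('top')
x=cv2.resize(a[60:220,170:310],None,fx=3,fy=3,interpolation=2);y=cv2.resize(b[140:260,215:335],None,fx=3,fy=3,interpolation=2)
f=np.zeros((480,780,3),np.uint8);f[:,:420]=x;f[:360,420:]=y;cv2.imwrite('pics/c7.png',f)
E
```

```text
t: 44.18
position: [460.8, -33.0, 182.7]
tcp_rot: [-180.0, 0.0, 84.4]
ft_force: [-11.1, 0.6, 25.7]
grip_width: -0.0
grip_force: 12.1
t: 45.42
position: [393.7, -220.3, 230.3]
tcp_rot: [179.9, 0.1, 84.1]
ft_force: [0.1, 0.7, -0.3]
grip_width: 35.5
grip_force: 0.0
```

View pics/c7.png

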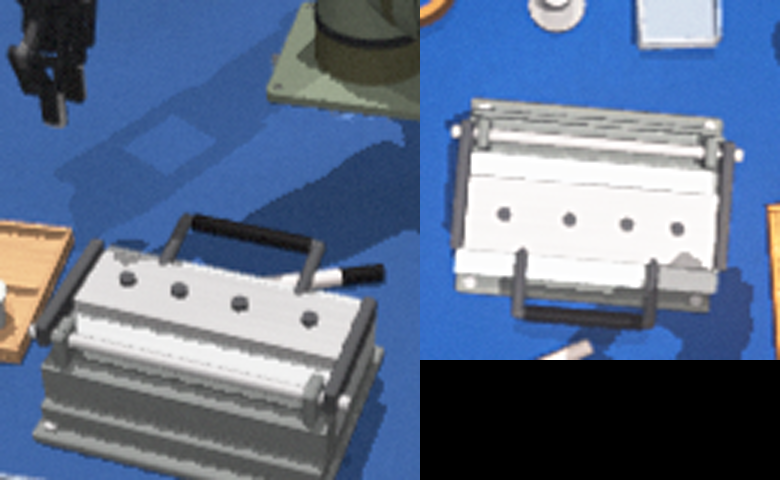

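The clamp is shut level (handle at px (255,138), matching θ=0). To open it, I'll grip the bar and follow the arc.

```bash
python3 go.py 457.5 -32.4 200 84.5; python3 - <<'E'
import numpy as np
a=np.radians(np.r_[5.5,np.arange(8,110,6),112]); x=-166*np.cos(a); z=166*np.sin(a)
print([(round(p/500,4),round(-q/500,4)) for p,q in zip(np.diff(x),np.diff(z))], len(a)-1)
E
```

```text
t 45.5 pos [ 393.3 -217.5  230.2] rot [180.   -0.   84.3] w 42.5 gf 0.0 F [-0.4  0.4  0.5]
total offset [0.3811 0.0909 0.0604] dist 198.2
total rotation [ 0.0001 -0.0001 -0.0012]
[(np.float64(0.0017), np.float64(-0.0144)), (np.float64(0.0066), np.float64(-0.0341)), (np.float64(0.0102), np.float64(-0.0332)), (np.float64(0.0136), np.float64(-0.032)), (np.float64(0.0168), np.float64(-0.0304)), (np.float64(0.0199), np.float64(-0.0285)), (np.float64(0.0228), np.float64(-0.0262)), (np.float64(0.0254), np.float64(-0.0237)), (np.float64(0.0278), np.float64(-0.0209)), (np.float64(0.0298), np.float64(-0.0179)), (np.float64(0.0315), np.float64(-0.0147)), (np.float64(0.0329), np.float64(-0.0113)), (np.float64(0.0339), np.float64(-0.0078)), (np.float64(0.0345), np.float64(-0.0042)), (np.float64(0.0347), np.float64(-0.0006)), (np.float64(0.0346), np.float64(0.003)), (np.float64(0.0341), np.float64(0.0066)), (np.float64(0.0441), np.float64(0.0143))] 18
```

```bash
python3 -m jog '[{"offset":[0.055,0.013,0],"rotation":[0,0,-0.001],"gripper":0},{"offset":[0.055,0.013,0],"rotation":[0,0,0],"gripper":0},{"offset":[0.055,0.013,0],"rotation":[0,0,0],"gripper":0},{"offset":[0.055,0.013,0],"rotation":[0,0,0],"gripper":0},{"offset":[0.055,0.013,0],"rotation":[0,0,0],"gripper":-0.1},{"offset":[0.055,0.013,0],"rotation":[0,0,0],"gripper":-0.1},{"offset":[0.05,0.0125,0.03],"rotation":[0,0,0],"gripper":-0.1},{"offset":[0,0,0.03],"rotation":[0,0,0],"gripper":-0.1},{"offset":[0,0,0],"rotation":[0,0,0],"gripper":-0.1}]' 25
python3 go.py 457.5 -32.4 161 84.5
```

```text
t: 46.65
position: [455.5, -30.8, 199.6]
tcp_rot: [-179.9, -0.0, 84.7]
ft_force: [-0.1, -0.2, -0.4]
grip_width: 38.4
grip_force: 0.0
t 46.6 pos [455.5 -30.8 199.6] rot [-179.9   -0.    84.7] w 38.4 gf 0.0 F [-0.1 -0.2 -0.4]
total offset [-0.0028  0.0045  0.0771] dist 38.7
total rotation [-0.0008 -0.      0.0012]
```

```bash
python3 -m jog '[{"offset":[-0.002,0.004,0.03],"rotation":[0,0,0],"gripper":-0.1},{"offset":[0,0,0.03],"rotation":[0,0,0],"gripper":-0.1},{"offset":[0,0,0.016],"rotation":[0,0,0],"gripper":-0.1},{"offset":[0,0,0],"rotation":[0,0,0],"gripper":-0.5},{"offset":[0,0,0],"rotation":[0,0,0],"gripper":-0.9},{"offset":[0,0,0],"rotation":[0,0,0],"gripper":-0.9},{"offset":[0,0,0],"rotation":[0,0,0],"gripper":-0.9},{"offset":[0,0,0],"rotation":[0,0,0],"gripper":-0.9}]' 25
```

```text
t: 47.65
position: [459.0, -33.6, 163.0]
tcp_rot: [179.9, -0.0, 84.5]
ft_force: [3.2, 1.9, 1.6]
grip_width: 14.9
grip_force: 26.2
```

```bash
python3 -m jog '[{"offset":[0,0.0017,-0.0144],"rotation":[0,0,0],"gripper":-0.9},{"offset":[0,0.0066,-0.0341],"rotation":[0,0,0],"gripper":-0.9},{"offset":[0,0.0102,-0.0332],"rotation":[0,0,0],"gripper":-0.9},{"offset":[0,0.0136,-0.032],"rotation":[0,0,0],"gripper":-0.9}]' 30
python3 -m jog '[{"offset":[0,0.0168,-0.0304],"rotation":[0,0,0],"gripper":-0.9},{"offset":[0,0.0199,-0.0285],"rotation":[0,0,0],"gripper":-0.9},{"offset":[0,0.0228,-0.0262],"rotation":[0,0,0],"gripper":-0.9},{"offset":[0,0.0254,-0.0237],"rotation":[0,0,0],"gripper":-0.9}]' 30
```

```text
t: 48.15
position: [473.4, -35.0, 218.3]
tcp_rot: [-179.8, -0.0, 84.5]
ft_force: [4.4, 1.5, -11.7]
grip_width: 14.8
grip_force: 29.4
t: 48.65
position: [510.4, -38.6, 271.6]
tcp_rot: [-178.9, -0.0, 84.5]
ft_force: [-12.7, 3.2, 1.1]
grip_width: 14.8
grip_force: 29.7
```

```bash
python3 -m jog '[{"offset":[0,0.0278,-0.0209],"rotation":[0,0,0],"gripper":-0.9},{"offset":[0,0.0298,-0.0179],"rotation":[0,0,0],"gripper":-0.9},{"offset":[0,0.0315,-0.0147],"rotation":[0,0,0],"gripper":-0.9},{"offset":[0,0.0329,-0.0113],"rotation":[0,0,0],"gripper":-0.9}]' 30
python3 -m jog '[{"offset":[0,0.0339,-0.0078],"rotation":[0,0,0],"gripper":-0.9},{"offset":[0,0.0345,-0.0042],"rotation":[0,0,0],"gripper":-0.9},{"offset":[0,0.0347,-0.0006],"rotation":[0,0,0],"gripper":-0.9},{"offset":[0,0.0346,0.003],"rotation":[0,0,0],"gripper":-0.9}]' 30
python3 -m jog '[{"offset":[0,0.0341,0.0066],"rotation":[0,0,0],"gripper":-0.9},{"offset":[0,0.03,0.01],"rotation":[0,0,0],"gripper":-0.9},{"offset":[0,0.012,0.006],"rotation":[0,0,0],"gripper":-0.9},{"offset":[0,0,0],"rotation":[0,0,0],"gripper":-0.9}]' 30
```

```text
t: 49.15
position: [572.4, -44.6, 308.9]
tcp_rot: [-179.4, 0.0, 84.6]
ft_force: [-13.8, 2.2, 20.4]
grip_width: 14.5
grip_force: 32.1
t: 49.65
position: [643.9, -51.5, 312.7]
tcp_rot: [-179.7, 0.0, 84.5]
ft_force: [-5.2, 0.3, 2.9]
grip_width: 14.5
grip_force: 32.2
t: 50.15
position: [683.5, -55.3, 300.5]
tcp_rot: [-180.0, 0.0, 84.5]
ft_force: [1.2, 0.6, 3.6]
grip_width: 14.8
grip_force: 34.5
```

```bash
python3 -m jog '[{"offset":[0,0,0],"rotation":[0,0,0],"gripper":-0.3},{"offset":[0,0,0],"rotation":[0,0,0],"gripper":-0.3},{"offset":[0,0,-0.03],"rotation":[0,0,0],"gripper":-0.3},{"offset":[0,0,-0.06],"rotation":[0,0,0],"gripper":-0.3},{"offset":[0,0,-0.04],"rotation":[0,0,0],"gripper":-0.2},{"offset":[0,-0.06,0],"rotation":[0,0,0],"gripper":0},{"offset":[0,-0.1,0],"rotation":[0,0,0],"gripper":0},{"offset":[0,-0.1,0],"rotation":[0,0,0],"gripper":0.3},{"offset":[-0.05,-0.1,0],"rotation":[0,0,0],"gripper":0.6},{"offset":[-0.08,-0.08,0.03],"rotation":[0,0,0],"gripper":0.8},{"offset":[-0.1,-0.03,0.04],"rotation":[0,0,0],"gripper":0.8},{"offset":[-0.1,0,0.04],"rotation":[0,0,0],"gripper":0.8},{"offset":[-0.06,0,0],"rotation":[0,0,0],"gripper":0.8},{"offset":[0,0,0],"rotation":[0,0,0],"gripper":0.8}]' 30
python3 see.py 8
python3 - <<'E'
from h import *
b=cv2.imread('pics/top8.png');a=cv2.imread('pics/scene8.png')
x=cv2.resize(b[160:255,215:335],None,fx=3.5,fy=3.5,interpolation=2); y=cv2.resize(a[90:220,170:310],None,fx=2.6,fy=2.6,interpolation=2)
f=np.zeros((340,785,3),np.uint8); f[:x.shape[0],:x.shape[1]]=x; f[:y.shape[0],420:420+y.shape[1]]=y; cv2.imwrite('pics/c8.png',f)
E
python3 go.py 554.6 40.2 212 84.5
```

```text
t: 51.9
position: [431.0, -228.6, 310.4]
tcp_rot: [180.0, 0.0, 84.4]
ft_force: [0.9, -0.7, 0.5]
grip_width: 77.3
grip_force: 0.0
tray [348.6 221.1  16.2  16.6] dia 49.1 [('c', [521.7, -271.7])]
t 52.0 pos [ 431.2 -226.7  310.4] rot [180.   -0.   84.5] w 76.5 gf 0.0 F [-0.1  0.1  0.5]
total offset [0.5549 0.1944 0.197 ] dist 310.1
total rotation [ 0.0003 -0.0001  0.0001]
```

View pics/c8.png

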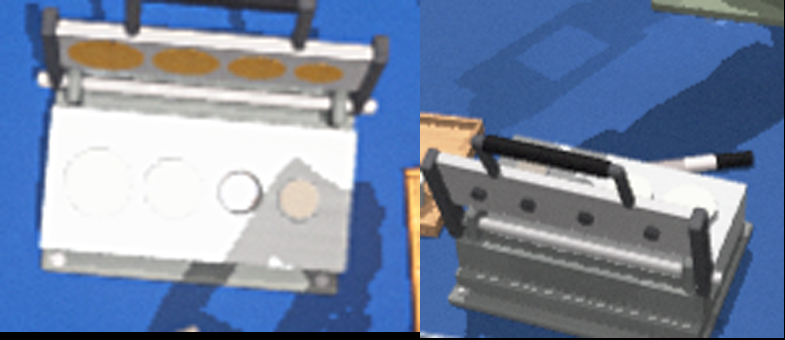

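All three are still in their nests and lifted, with the clamp open. I'll pick cap_d first.

```bash
python3 -m jog '[{"offset":[0.03,0.01,0],"rotation":[0,0,0],"gripper":0.8},{"offset":[0.0617,0.0216,0.015],"rotation":[0,0,0],"gripper":0.8},{"offset":[0.0617,0.0216,0.02],"rotation":[0,0,0],"gripper":0.8},{"offset":[0.0617,0.0216,0.02],"rotation":[0,0,0],"gripper":0.8},{"offset":[0.0617,0.0216,0.025],"rotation":[0,0,0],"gripper":0.8},{"offset":[0.0617,0.0216,0.03],"rotation":[0,0,0],"gripper":0.8},{"offset":[0.0617,0.0216,0.03],"rotation":[0,0,0],"gripper":0.8},{"offset":[0.0617,0.0216,0.03],"rotation":[0,0,0],"gripper":0.8},{"offset":[0.0617,0.0216,0.027],"rotation":[0,0,0],"gripper":0.8},{"offset":[0.031,0.0116,0],"rotation":[0,0,0],"gripper":0.8},{"offset":[0,0,0],"rotation":[0,0,0],"gripper":0.8},{"offset":[0,0,0],"rotation":[0,0,0],"gripper":0.8}]' 30
python3 go.py 554.4 40.2 159 84.5
```

```text
t: 53.5
position: [554.0, 39.6, 211.9]
tcp_rot: [180.0, 0.0, 84.6]
ft_force: [-0.2, -0.4, 0.2]
grip_width: 77.4
grip_force: 0.0
t 53.5 pos [554.   39.6 211.9] rot [180.    0.   84.6] w 77.4 gf 0.0 F [-0.2 -0.4  0.2]
total offset [0.0013 0.0006 0.1058] dist 52.9
total rotation [0.0003 0.0001 0.0003]
```

```bash
python3 -m jog '[{"offset":[0.001,0,0.03],"rotation":[0,0,0],"gripper":0.8},{"offset":[0,0,0.03],"rotation":[0,0,0],"gripper":0.8},{"offset":[0,0,0.03],"rotation":[0,0,0],"gripper":0.8},{"offset":[0,0,0.016],"rotation":[0,0,0],"gripper":0.8},{"offset":[0,0,0],"rotation":[0,0,0],"gripper":0.2},{"offset":[0,0,0],"rotation":[0,0,0],"gripper":-0.2},{"offset":[0,0,0],"rotation":[0,0,0],"gripper":-0.5},{"offset":[0,0,0],"rotation":[0,0,0],"gripper":-0.5},{"offset":[0,0,0],"rotation":[0,0,0],"gripper":-0.5}]' 30
python3 -m jog '[{"offset":[0,0,-0.02],"rotation":[0,0,0],"gripper":-0.5},{"offset":[0,0,-0.04],"rotation":[0,0,0],"gripper":-0.5},{"offset":[0,0,-0.05],"rotation":[0,0,0],"gripper":-0.5},{"offset":[0,0,-0.02],"rotation":[0,0,0],"gripper":-0.5},{"offset":[0,0,0],"rotation":[0,0,0],"gripper":-0.5}]' 30
python3 go.py 435.9 -360.8 220 84.5
```

```text
t: 54.62
position: [555.1, 40.3, 158.7]
tcp_rot: [179.9, -0.0, 84.5]
ft_force: [3.0, -0.9, 1.1]
grip_width: 52.9
grip_force: 31.5
t: 55.25
position: [553.9, 40.4, 223.3]
tcp_rot: [-180.0, 0.0, 84.6]
ft_force: [0.2, 0.4, -0.1]
grip_width: 52.8
grip_force: 32.7
t 55.2 pos [553.9  40.4 223.3] rot [-180.     0.    84.6] w 52.8 gf 32.7 F [ 0.2  0.4 -0.1]
total offset [-0.8213 -0.1587  0.0067] dist 418.2
total rotation [-0.0001  0.      0.0003]
```

```bash
python3 -m jog '[{"offset":[-0.03,-0.006,0],"rotation":[0,0,0],"gripper":-0.5},{"offset":[-0.063,-0.0122,0],"rotation":[0,0,0],"gripper":-0.5},{"offset":[-0.063,-0.0122,0],"rotation":[0,0,0],"gripper":-0.5},{"offset":[-0.063,-0.0122,0],"rotation":[0,0,0],"gripper":-0.5},{"offset":[-0.063,-0.0122,0],"rotation":[0,0,0],"gripper":-0.5},{"offset":[-0.063,-0.0122,0],"rotation":[0,0,0],"gripper":-0.5},{"offset":[-0.063,-0.0122,0],"rotation":[0,0,0],"gripper":-0.5},{"offset":[-0.063,-0.0122,0],"rotation":[0,0,0],"gripper":-0.5},{"offset":[-0.063,-0.0122,0],"rotation":[0,0,0],"gripper":-0.5},{"offset":[-0.063,-0.0122,0],"rotation":[0,0,0],"gripper":-0.5},{"offset":[-0.063,-0.0122,0],"rotation":[0,0,0],"gripper":-0.5},{"offset":[-0.063,-0.0122,0],"rotation":[0,0,0],"gripper":-0.5},{"offset":[-0.063,-0.0122,0],"rotation":[0,0,0],"gripper":-0.5},{"offset":[-0.035,-0.006,0],"rotation":[0,0,0],"gripper":-0.5},{"offset":[0,0,0],"rotation":[0,0,0],"gripper":-0.5},{"offset":[0,0,0],"rotation":[0,0,0],"gripper":-0.5}]' 30
python3 go.py 435.9 -360.8 113.5 84.5
```

```text
t: 57.25
position: [436.4, -359.9, 222.8]
tcp_rot: [-180.0, -0.1, 84.6]
ft_force: [-0.8, 0.7, -0.8]
grip_width: 52.7
grip_force: 32.7
t 57.2 pos [ 436.4 -359.9  222.8] rot [-1.80e+02 -1.00e-01  8.46e+01] w 52.7 gf 32.7 F [-0.8  0.7 -0.8]
total offset [-0.0021 -0.0006  0.2187] dist 109.3
total rotation [-0.0002 -0.0003  0.0004]
```

```bash
python3 -m jog '[{"offset":[0,0,0.04],"rotation":[0,0,0],"gripper":-0.5},{"offset":[0,0,0.05],"rotation":[0,0,0],"gripper":-0.5},{"offset":[0,0,0.05],"rotation":[0,0,0],"gripper":-0.5},{"offset":[0,0,0.04],"rotation":[0,0,0],"gripper":-0.5},{"offset":[0,0,0.02],"rotation":[0,0,0],"gripper":-0.5},{"offset":[0,0,0.015],"rotation":[0,0,0],"gripper":-0.5},{"offset":[0,0,0],"rotation":[0,0,0],"gripper":-0.5}]' 30
python3 -m jog '[{"offset":[0,0,0.003],"rotation":[0,0,0],"gripper":-0.5},{"offset":[0,0,0],"rotation":[0,0,0],"gripper":-0.5}]' 30
```

```text
t: 58.12
position: [436.6, -360.5, 115.7]
tcp_rot: [-180.0, -0.0, 84.6]
ft_force: [0.1, -0.9, -0.0]
grip_width: 53.1
grip_force: 32.7
t: 58.38
position: [436.6, -360.9, 114.6]
tcp_rot: [180.0, 0.0, 84.5]
ft_force: [-0.5, 0.7, -0.0]
grip_width: 52.6
grip_force: 32.7
```

```bash
python3 -m jog '[{"offset":[0,0,0.003],"rotation":[0,0,0],"gripper":-0.5},{"offset":[0,0,0],"rotation":[0,0,0],"gripper":0.4},{"offset":[0,0,0],"rotation":[0,0,0],"gripper":0.6},{"offset":[0,0,0],"rotation":[0,0,0],"gripper":0.7},{"offset":[0,0,0],"rotation":[0,0,0],"gripper":0.7},{"offset":[0,0,-0.03],"rotation":[0,0,0],"gripper":0.7},{"offset":[0,0,-0.06],"rotation":[0,0,0],"gripper":0.7},{"offset":[0,0,-0.07],"rotation":[0,0,0],"gripper":0.6},{"offset":[0,0,-0.06],"rotation":[0,0,0],"gripper":0.6},{"offset":[0,0,0],"rotation":[0,0,0],"gripper":0.6}]'
python3 go.py 548.8 -20.9 220 84.5
```

```text
t: 59.62
position: [437.5, -361.6, 226.2]
tcp_rot: [179.7, 0.2, 84.6]
ft_force: [0.6, -0.5, -1.0]
grip_width: 68.3
grip_force: 0.0
t 59.6 pos [ 437.5 -361.6  226.2] rot [179.7   0.2  84.6] w 68.3 gf 0.0 F [ 0.6 -0.5 -1. ]
total offset [0.6995 0.1569 0.0104] dist 358.5
total rotation [0.0019 0.0013 0.0003]
```

```bash
python3 -m jog '[{"offset":[0.035,0.008,0],"rotation":[0,0,0],"gripper":0.6},{"offset":[0.063,0.0141,0],"rotation":[0,0,0],"gripper":0.6},{"offset":[0.063,0.0141,0],"rotation":[0,0,0],"gripper":0.6},{"offset":[0.063,0.0141,0],"rotation":[0,0,0],"gripper":0.6},{"offset":[0.063,0.0141,0],"rotation":[0,0,0],"gripper":0.6},{"offset":[0.063,0.0141,0],"rotation":[0,0,0],"gripper":0.6},{"offset":[0.063,0.0141,0],"rotation":[0,0,0],"gripper":0.6},{"offset":[0.063,0.0141,0],"rotation":[0,0,0],"gripper":0.6},{"offset":[0.063,0.0141,0],"rotation":[0,0,0],"gripper":0.6},{"offset":[0.063,0.0141,0],"rotation":[0,0,0],"gripper":0.6},{"offset":[0.063,0.0141,0],"rotation":[0,0,0],"gripper":0.6},{"offset":[0.0345,0.008,0],"rotation":[0,0,0],"gripper":0.6},{"offset":[0,0,0],"rotation":[0,0,0],"gripper":0.6},{"offset":[0,0,0],"rotation":[0,0,0],"gripper":0.6}]' 30
python3 see.py 9; python3 go.py 548.8 -20.9 159 84.5
```

```text
t: 61.38
position: [547.3, -20.6, 222.3]
tcp_rot: [-179.9, 0.0, 84.5]
ft_force: [0.3, -0.7, 0.5]
grip_width: 68.3
grip_force: 0.0
tray [379.7 250.2  18.6  19.4] dia 56.8 [('d', [434.8, -360.0])]
tray [348.6 221.   16.2  16.7] dia 49.2 [('c', [521.7, -271.7])]
t 61.5 pos [547.4 -20.9 222.5] rot [-180.     0.    84.5] w 68.2 gf 0.0 F [-0.2 -0.5  0.6]
total offset [0.0003 0.0028 0.1271] dist 63.6
total rotation [-0.0001  0.0001 -0.0001]
```

Cap_d stands at (435,-360), in the middle of its compartment. Now cap_c.

```bash
python3 -m jog '[{"offset":[0,0.002,0.03],"rotation":[0,0,0],"gripper":0.6},{"offset":[0,0,0.04],"rotation":[0,0,0],"gripper":0.6},{"offset":[0,0,0.04],"rotation":[0,0,0],"gripper":0.6},{"offset":[0,0,0.017],"rotation":[0,0,0],"gripper":0.6},{"offset":[0,0,0],"rotation":[0,0,0],"gripper":0},{"offset":[0,0,0],"rotation":[0,0,0],"gripper":-0.3},{"offset":[0,0,0],"rotation":[0,0,0],"gripper":-0.5},{"offset":[0,0,0],"rotation":[0,0,0],"gripper":-0.5},{"offset":[0,0,0],"rotation":[0,0,0],"gripper":-0.5}]' 30
python3 -m jog '[{"offset":[0,0,-0.02],"rotation":[0,0,0],"gripper":-0.5},{"offset":[0,0,-0.04],"rotation":[0,0,0],"gripper":-0.5},{"offset":[0,0,-0.05],"rotation":[0,0,0],"gripper":-0.5},{"offset":[0,0,-0.02],"rotation":[0,0,0],"gripper":-0.5},{"offset":[0,0,0],"rotation":[0,0,0],"gripper":-0.5}]' 30
python3 go.py 432 -274.8 220 84.5
```

```text
t: 62.6
position: [549.4, -20.2, 159.7]
tcp_rot: [179.9, 0.0, 84.6]
ft_force: [2.2, -0.7, -0.1]
grip_width: 45.8
grip_force: 30.8
t: 63.22
position: [548.5, -20.0, 224.6]
tcp_rot: [180.0, -0.0, 84.6]
ft_force: [0.5, 0.1, -0.3]
grip_width: 45.6
grip_force: 31.7
t 63.2 pos [548.5 -20.  224.6] rot [180.   -0.   84.6] w 45.6 gf 31.7 F [ 0.5  0.1 -0.3]
total offset [-0.5294 -0.1837  0.0092] dist 280.2
total rotation [ 0.0001 -0.      0.0003]
```

```bash
python3 -m jog '[{"offset":[-0.03,-0.0104,0],"rotation":[0,0,0],"gripper":-0.5},{"offset":[-0.067,-0.0233,0],"rotation":[0,0,0],"gripper":-0.5},{"offset":[-0.067,-0.0233,0],"rotation":[0,0,0],"gripper":-0.5},{"offset":[-0.067,-0.0233,0],"rotation":[0,0,0],"gripper":-0.5},{"offset":[-0.067,-0.0233,0],"rotation":[0,0,0],"gripper":-0.5},{"offset":[-0.067,-0.0233,0],"rotation":[0,0,0],"gripper":-0.5},{"offset":[-0.067,-0.0233,0],"rotation":[0,0,0],"gripper":-0.5},{"offset":[-0.067,-0.0233,0],"rotation":[0,0,0],"gripper":-0.5},{"offset":[-0.03,-0.0104,0],"rotation":[0,0,0],"gripper":-0.5},{"offset":[0,0,0.01],"rotation":[0,0,0],"gripper":-0.5},{"offset":[0,0,0.05],"rotation":[0,0,0],"gripper":-0.5},{"offset":[0,0,0.05],"rotation":[0,0,0],"gripper":-0.5},{"offset":[0,0,0.05],"rotation":[0,0,0],"gripper":-0.5},{"offset":[0,0,0],"rotation":[0,0,0],"gripper":-0.5},{"offset":[0,0,0],"rotation":[0,0,0],"gripper":-0.5}]' 30
python3 go.py 432 -274.8 109.5 84.5
```

```text
t: 65.1
position: [432.8, -274.3, 144.7]
tcp_rot: [180.0, 0.0, 84.6]
ft_force: [0.3, 0.9, -0.8]
grip_width: 45.9
grip_force: 31.7
t 65.1 pos [ 432.8 -274.3  144.7] rot [180.    0.   84.6] w 45.9 gf 31.7 F [ 0.3  0.9 -0.8]
total offset [-0.0012 -0.0015  0.0703] dist 35.2
total rotation [0.0002 0.0001 0.0006]
```

```bash
python3 -m jog '[{"offset":[0,0,0.03],"rotation":[0,0,0],"gripper":-0.5},{"offset":[0,0,0.025],"rotation":[0,0,0],"gripper":-0.5},{"offset":[0,0,0.012],"rotation":[0,0,0],"gripper":-0.5},{"offset":[0,0,0.003],"rotation":[0,0,0],"gripper":-0.5},{"offset":[0,0,0],"rotation":[0,0,0],"gripper":-0.5}]' 30
python3 -m jog '[{"offset":[0,0,0.002],"rotation":[0,0,0],"gripper":-0.5},{"offset":[0,0,0],"rotation":[0,0,0],"gripper":0.25},{"offset":[0,0,0],"rotation":[0,0,0],"gripper":0.4},{"offset":[0,0,0],"rotation":[0,0,0],"gripper":0.5},{"offset":[0,0,0],"rotation":[0,0,0],"gripper":0.5},{"offset":[0,0,-0.03],"rotation":[0,0,0],"gripper":0.5},{"offset":[0,0,-0.06],"rotation":[0,0,0],"gripper":0.5},{"offset":[0,0,-0.07],"rotation":[0,0,0],"gripper":0.3},{"offset":[0,0,-0.07],"rotation":[0,0,0],"gripper":0.3},{"offset":[0,0,0],"rotation":[0,0,0],"gripper":0.3}]'
python3 go.py 539 -122.3 220 84.5
```

```text
t: 65.72
position: [432.3, -274.8, 109.2]
tcp_rot: [180.0, 0.0, 84.5]
ft_force: [0.5, -0.3, -0.4]
grip_width: 45.7
grip_force: 31.7
t: 66.97
position: [433.4, -275.5, 226.9]
tcp_rot: [179.6, 0.2, 84.6]
ft_force: [0.8, -0.1, -0.0]
grip_width: 55.4
grip_force: 0.0
t 67.0 pos [ 433.4 -275.5  226.9] rot [179.6   0.2  84.6] w 55.4 gf 0.0 F [ 0.8 -0.1 -0. ]
total offset [0.3252 0.1811 0.0139] dist 186.2
total rotation [0.0022 0.0012 0.0003]
```

```bash
python3 -m jog '[{"offset":[0.025,0.014,0],"rotation":[0,0,0],"gripper":0.3},{"offset":[0.0545,0.0303,0],"rotation":[0,0,0],"gripper":0.3},{"offset":[0.0545,0.0303,0],"rotation":[0,0,0],"gripper":0.3},{"offset":[0.0545,0.0303,0],"rotation":[0,0,0],"gripper":0.3},{"offset":[0.0545,0.0303,0],"rotation":[0,0,0],"gripper":0.3},{"offset":[0.0545,0.0303,0],"rotation":[0,0,0],"gripper":0.3},{"offset":[0.028,0.0156,0],"rotation":[0,0,0],"gripper":0.3},{"offset":[0,0,0],"rotation":[0,0,0],"gripper":0.3},{"offset":[0,0,0],"rotation":[0,0,0],"gripper":0.3}]' 30
python3 see.py 10; python3 go.py 539 -122.3 160 84.5
```

```text
t: 68.1
position: [537.2, -121.7, 222.8]
tcp_rot: [-179.9, 0.0, 84.5]
ft_force: [-0.0, 0.5, -0.3]
grip_width: 55.2
grip_force: 0.0
tray [379.7 250.2  18.7  19.3] dia 56.8 [('d', [434.8, -360.0])]
tray [355.6 240.6   5.9  53.9] dia 89.4 []
tray [349.4 242.5   2.8  86.8] dia 134.1 []
tray [339.7 219.2  14.3  36.1] dia 75.3 []
t 68.2 pos [ 537.2 -122.   223.1] rot [-180.     0.    84.5] w 55.8 gf 0.0 F [-0.3  0.8  0.6]
total offset [-0.0002  0.0037  0.1261] dist 63.1
total rotation [-0.0002  0.0001 -0.0001]
```

```bash
python3 -m jog '[{"offset":[0,0.003,0.03],"rotation":[0,0,0],"gripper":0.3},{"offset":[0,0,0.04],"rotation":[0,0,0],"gripper":0.3},{"offset":[0,0,0.04],"rotation":[0,0,0],"gripper":0.3},{"offset":[0,0,0.016],"rotation":[0,0,0],"gripper":0.3},{"offset":[0,0,0],"rotation":[0,0,0],"gripper":-0.3},{"offset":[0,0,0],"rotation":[0,0,0],"gripper":-0.6},{"offset":[0,0,0],"rotation":[0,0,0],"gripper":-0.8},{"offset":[0,0,0],"rotation":[0,0,0],"gripper":-0.8},{"offset":[0,0,0],"rotation":[0,0,0],"gripper":-0.8}]' 30
python3 -m jog '[{"offset":[0,0,-0.02],"rotation":[0,0,0],"gripper":-0.8},{"offset":[0,0,-0.04],"rotation":[0,0,0],"gripper":-0.8},{"offset":[0,0,-0.05],"rotation":[0,0,0],"gripper":-0.8},{"offset":[0,0,-0.02],"rotation":[0,0,0],"gripper":-0.8},{"offset":[0,0,0],"rotation":[0,0,0],"gripper":-0.8}]' 30
python3 go.py 521.9 -357 220 84.5
```

```text
t: 69.32
position: [539.5, -121.5, 160.5]
tcp_rot: [179.9, 0.0, 84.6]
ft_force: [0.9, -0.4, 0.2]
grip_width: 31.7
grip_force: 29.7
t: 69.95
position: [539.3, -121.4, 225.8]
tcp_rot: [179.9, 0.0, 84.6]
ft_force: [0.2, 0.2, 0.9]
grip_width: 31.3
grip_force: 30.2
t 70.0 pos [ 539.3 -121.4  225.8] rot [179.9   0.   84.6] w 31.3 gf 30.2 F [0.2 0.2 0.9]
total offset [-0.4723  0.01    0.0118] dist 236.3
total rotation [0.0004 0.0001 0.0003]
```

```bash
python3 -m jog '[{"offset":[-0.03,0.0006,0],"rotation":[0,0,0],"gripper":-0.8},{"offset":[-0.069,0.0015,0],"rotation":[0,0,0],"gripper":-0.8},{"offset":[-0.069,0.0015,0],"rotation":[0,0,0],"gripper":-0.8},{"offset":[-0.069,0.0015,0],"rotation":[0,0,0],"gripper":-0.8},{"offset":[-0.069,0.0015,0],"rotation":[0,0,0],"gripper":-0.8},{"offset":[-0.069,0.0015,0],"rotation":[0,0,0],"gripper":-0.8},{"offset":[-0.069,0.0015,0],"rotation":[0,0,0],"gripper":-0.8},{"offset":[-0.029,0.0006,0],"rotation":[0,0,0],"gripper":-0.8},{"offset":[0,0,0],"rotation":[0,0,0],"gripper":-0.8},{"offset":[0,0,0.03],"rotation":[0,0,0],"gripper":-0.8},{"offset":[0,0,0.05],"rotation":[0,0,0],"gripper":-0.8},{"offset":[0,0,0.05],"rotation":[0,0,0],"gripper":-0.8},{"offset":[0,0,0.04],"rotation":[0,0,0],"gripper":-0.8},{"offset":[0,0,0],"rotation":[0,0,0],"gripper":-0.8},{"offset":[0,0,0],"rotation":[0,0,0],"gripper":-0.8}]' 30
python3 go.py 521.9 -357 101.5 84.5
```

```text
t: 71.82
position: [522.3, -356.8, 140.6]
tcp_rot: [180.0, 0.0, 84.6]
ft_force: [0.2, -0.1, 0.5]
grip_width: 31.6
grip_force: 30.2
t 71.8 pos [ 522.3 -356.8  140.6] rot [180.    0.   84.6] w 31.6 gf 30.2 F [ 0.2 -0.1  0.5]
total offset [-0.0005 -0.0007  0.0781] dist 39.1
total rotation [0.0002 0.0001 0.0006]
```

```bash
python3 -m jog '[{"offset":[0,0,0.03],"rotation":[0,0,0],"gripper":-0.8},{"offset":[0,0,0.03],"rotation":[0,0,0],"gripper":-0.8},{"offset":[0,0,0.014],"rotation":[0,0,0],"gripper":-0.8},{"offset":[0,0,0.004],"rotation":[0,0,0],"gripper":-0.8},{"offset":[0,0,0],"rotation":[0,0,0],"gripper":-0.8}]' 30
python3 -m jog '[{"offset":[0,0,0.002],"rotation":[0,0,0],"gripper":-0.8},{"offset":[0,0,0],"rotation":[0,0,0],"gripper":-0.1},{"offset":[0,0,0],"rotation":[0,0,0],"gripper":0.1},{"offset":[0,0,0],"rotation":[0,0,0],"gripper":0.3},{"offset":[0,0,0],"rotation":[0,0,0],"gripper":0.3},{"offset":[0,0,-0.03],"rotation":[0,0,0],"gripper":0.3},{"offset":[0,0,-0.06],"rotation":[0,0,0],"gripper":0.3},{"offset":[0,0,-0.1],"rotation":[0,0,0],"gripper":0},{"offset":[0,0,-0.1],"rotation":[0,0,0],"gripper":0},{"offset":[0,0,-0.1],"rotation":[0,0,0],"gripper":-0.1},{"offset":[0,0,-0.1],"rotation":[0,0,0],"gripper":-0.1},{"offset":[0,0,-0.02],"rotation":[0,0,0],"gripper":-0.1},{"offset":[0,0,0],"rotation":[0,0,0],"gripper":-0.1}]'
python3 go.py 683.5 -54.5 360 84.5
```

```text
t: 72.45
position: [522.0, -357.5, 101.2]
tcp_rot: [180.0, 0.0, 84.5]
ft_force: [0.8, 0.6, 0.3]
grip_width: 31.7
grip_force: 30.2
t: 74.08
position: [521.7, -357.2, 356.1]
tcp_rot: [179.9, 0.0, 84.6]
ft_force: [0.4, -0.6, 0.3]
grip_width: 38.5
grip_force: 0.0
t 74.1 pos [ 521.7 -357.2  356.1] rot [179.9   0.   84.6] w 38.5 gf 0.0 F [ 0.4 -0.6  0.3]
total offset [ 0.6334  0.2647 -0.008 ] dist 343.3
total rotation [0.0004 0.0003 0.0003]
```

Now to shut the empty press: over the raised bar, grip it, and follow the arc back.

```bash
python3 -m jog '[{"offset":[0.03,0.0125,-0.004],"rotation":[0,0,0],"gripper":-0.1},{"offset":[0.0633,0.0265,-0.004],"rotation":[0,0,0],"gripper":-0.1},{"offset":[0.0633,0.0265,0],"rotation":[0,0,0],"gripper":-0.1},{"offset":[0.0633,0.0265,0],"rotation":[0,0,0],"gripper":-0.1},{"offset":[0.0633,0.0265,0],"rotation":[0,0,0],"gripper":-0.1},{"offset":[0.0633,0.0265,0],"rotation":[0,0,0],"gripper":-0.1},{"offset":[0.0633,0.0265,0],"rotation":[0,0,0],"gripper":-0.1},{"offset":[0.0633,0.0265,0],"rotation":[0,0,0],"gripper":-0.1},{"offset":[0.0633,0.0265,0],"rotation":[0,0,0],"gripper":-0.1},{"offset":[0.0633,0.0265,0],"rotation":[0,0,0],"gripper":-0.1},{"offset":[0.0333,0.0135,0],"rotation":[0,0,0],"gripper":-0.1},{"offset":[0,0,0],"rotation":[0,0,0],"gripper":-0.1},{"offset":[0,0,0],"rotation":[0,0,0],"gripper":-0.1}]' 30
python3 see.py 11; python3 go.py 683.5 -54.7 300 84.5
```

```text
t: 75.7
position: [683.1, -55.6, 358.8]
tcp_rot: [-179.9, 0.0, 84.5]
ft_force: [-0.6, -0.3, 0.7]
grip_width: 38.7
grip_force: 0.0
tray [350.2 251.8  16.2  16.7] dia 49.2 [('c', [430.8, -274.0])]
tray [379.7 250.2  18.6  19.3] dia 56.7 [('d', [434.8, -360.0])]
tray [376.4 221.   11.2  11.9] dia 34.6 [('a', [520.5, -357.2])]
tray [348.6 221.1  16.1  16.6] dia 49.0 [('c', [521.6, -271.7])]
t 75.8 pos [683.1 -55.9 359.3] rot [-180.     0.    84.5] w 38.1 gf 0.0 F [ 0.1  0.1 -0.4]
total offset [0.0026 0.0006 0.1185] dist 59.3
total rotation [-0.0001  0.0001 -0.0002]
```

All four capsules stand centred in their compartments. Grip the bar.

```bash
python3 -m jog '[{"offset":[0,0,0.04],"rotation":[0,0,0],"gripper":-0.1},{"offset":[0,0,0.04],"rotation":[0,0,0],"gripper":-0.1},{"offset":[0,0,0.038],"rotation":[0,0,0],"gripper":-0.1},{"offset":[0,0,0],"rotation":[0,0,0],"gripper":-0.5},{"offset":[0,0,0],"rotation":[0,0,0],"gripper":-0.9},{"offset":[0,0,0],"rotation":[0,0,0],"gripper":-0.9},{"offset":[0,0,0],"rotation":[0,0,0],"gripper":-0.9},{"offset":[0,0,0],"rotation":[0,0,0],"gripper":-0.9}]' 30
python3 -m jog '[{"offset":[0,-0.012,-0.006],"rotation":[0,0,0],"gripper":-0.9},{"offset":[0,-0.03,-0.01],"rotation":[0,0,0],"gripper":-0.9},{"offset":[0,-0.0341,-0.0066],"rotation":[0,0,0],"gripper":-0.9}]' 30
```

```text
t: 76.8
position: [683.3, -55.5, 300.2]
tcp_rot: [-180.0, 0.1, 84.5]
ft_force: [-1.2, -4.3, -4.3]
grip_width: 14.3
grip_force: 30.3
t: 77.18
position: [647.0, -52.0, 311.3]
tcp_rot: [179.7, 0.1, 84.5]
ft_force: [4.7, -5.6, -11.0]
grip_width: 14.9
grip_force: 29.5
```

```bash
python3 -m jog '[{"offset":[0,-0.0346,-0.003],"rotation":[0,0,0],"gripper":-0.9},{"offset":[0,-0.0347,0.0006],"rotation":[0,0,0],"gripper":-0.9},{"offset":[0,-0.0345,0.0042],"rotation":[0,0,0],"gripper":-0.9},{"offset":[0,-0.0339,0.0078],"rotation":[0,0,0],"gripper":-0.9}]' 30
python3 -m jog '[{"offset":[0,-0.0329,0.0113],"rotation":[0,0,0],"gripper":-0.9},{"offset":[0,-0.0315,0.0147],"rotation":[0,0,0],"gripper":-0.9},{"offset":[0,-0.0298,0.0179],"rotation":[0,0,0],"gripper":-0.9},{"offset":[0,-0.0278,0.0209],"rotation":[0,0,0],"gripper":-0.9}]' 30
python3 -m jog '[{"offset":[0,-0.0254,0.0237],"rotation":[0,0,0],"gripper":-0.9},{"offset":[0,-0.0228,0.0262],"rotation":[0,0,0],"gripper":-0.9},{"offset":[0,-0.0199,0.0285],"rotation":[0,0,0],"gripper":-0.9},{"offset":[0,-0.0168,0.0304],"rotation":[0,0,0],"gripper":-0.9}]' 30
```

```text
t: 77.68
position: [579.9, -45.5, 310.3]
tcp_rot: [179.2, 0.1, 84.6]
ft_force: [4.4, -5.0, 4.3]
grip_width: 14.8
grip_force: 29.5
t: 78.18
position: [519.1, -39.3, 277.7]
tcp_rot: [179.3, 0.0, 84.6]
ft_force: [3.4, -4.2, 5.9]
grip_width: 15.0
grip_force: 31.6
t: 78.68
position: [476.5, -35.0, 222.5]
tcp_rot: [179.4, 0.0, 84.6]
ft_force: [2.7, -4.9, 2.9]
grip_width: 14.7
grip_force: 33.3
```

```bash
python3 -m jog '[{"offset":[0,-0.0136,0.032],"rotation":[0,0,0],"gripper":-0.9},{"offset":[0,-0.0102,0.0332],"rotation":[0,0,0],"gripper":-0.9},{"offset":[0,-0.0066,0.0341],"rotation":[0,0,0],"gripper":-0.9},{"offset":[0,-0.001,0.008],"rotation":[0,0,0],"gripper":-0.9}]' 30
python3 -m jog '[{"offset":[0,0,0.007],"rotation":[0,0,0],"gripper":-0.9},{"offset":[0,0,0.003],"rotation":[0,0,0],"gripper":-0.9}]' 30
```

```text
t: 79.18
position: [460.0, -33.4, 167.5]
tcp_rot: [179.7, 0.0, 84.6]
ft_force: [1.1, -2.8, 3.8]
grip_width: 15.0
grip_force: 35.3
t: 79.42
position: [459.4, -33.4, 161.9]
tcp_rot: [179.9, -0.0, 84.5]
ft_force: [1.1, -3.4, 4.4]
grip_width: 14.5
grip_force: 35.5
```

```bash
python3 -m jog '[{"offset":[0,0,0.004],"rotation":[0,0,0],"gripper":-0.9},{"offset":[0,0,0.004],"rotation":[0,0,0],"gripper":-0.9}]' 30
python3 -m jog '[{"offset":[0,0,0.002],"rotation":[0,0,0],"gripper":-0.9},{"offset":[0,0,0],"rotation":[0,0,0],"gripper":-0.9}]' 30
```

```text
t: 79.68
position: [459.2, -33.4, 158.6]
tcp_rot: [179.9, -0.0, 84.5]
ft_force: [-4.6, -1.3, 27.0]
grip_width: 14.7
grip_force: 38.0
t: 79.92
position: [459.2, -33.4, 158.6]
tcp_rot: [179.9, -0.0, 84.5]
ft_force: [-3.6, -2.9, 22.9]
grip_width: 14.9
grip_force: 37.5
```

Hard stop, so the clamp is shut. I'll release, retreat and check.

```bash
python3 -m jog '[{"offset":[0,0,-0.006],"rotation":[0,0,0],"gripper":-0.9},{"offset":[0,0,0],"rotation":[0,0,0],"gripper":-0.3},{"offset":[0,0,0],"rotation":[0,0,0],"gripper":-0.1},{"offset":[0,0,0],"rotation":[0,0,0],"gripper":-0.1},{"offset":[0,0,-0.03],"rotation":[0,0,0],"gripper":-0.1},{"offset":[0,0,-0.06],"rotation":[0,0,0],"gripper":-0.1},{"offset":[0,0,-0.08],"rotation":[0,0,0],"gripper":-0.1},{"offset":[0.06,-0.06,-0.06],"rotation":[0,0,0],"gripper":-0.1},{"offset":[0.1,0,0],"rotation":[0,0,0],"gripper":-0.1},{"offset":[0.1,0,0],"rotation":[0,0,0],"gripper":-0.1},{"offset":[0.05,0,0],"rotation":[0,0,0],"gripper":-0.1},{"offset":[0,0,0],"rotation":[0,0,0],"gripper":-0.1}]'
python3 see.py 12
python3 - <<'E'
from h import *
a=cv2.imread('pics/scene12.png'); crop(a,(100,90,320,280),3,'pics/c12.png')
E
```

```text
t: 81.42
position: [443.2, 125.1, 273.8]
tcp_rot: [-179.9, 0.0, 84.7]
ft_force: [-0.2, -1.6, -0.2]
grip_width: 38.0
grip_force: 0.0
mat [182.7 271.1  18.8  55.4] dia 111.0 []
tray [350.2 251.8  16.1  16.7] dia 49.1 [('c', [430.9, -274.0])]
tray [379.7 250.2  18.6  19.3] dia 56.6 [('d', [434.8, -360.0])]
tray [376.4 221.   11.2  11.9] dia 34.6 [('a', [520.5, -357.2])]
tray [348.6 221.1  16.1  16.7] dia 49.0 [('c', [521.6, -271.6])]
```

View pics/c12.png

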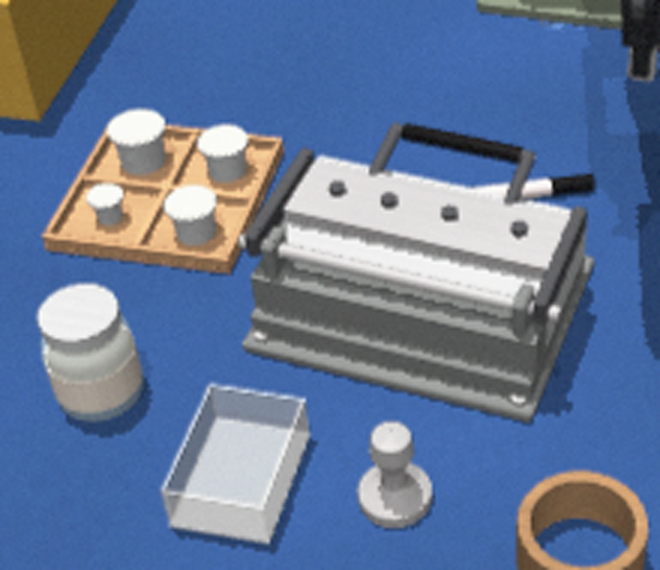

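All four capsules stand upright, one to each compartment. The clamp is level, with its handle at px (256,138), which matches θ=0, and nothing else in view has moved. Handing in.

```bash
python3 -c "
from station import workorder
print(workorder.hand_in())"
```

```text
the job is handed in; nothing more can be done
None
```

I crimped the three capsules on the mat (34, 48 and 55 mm), holding the clamp shut for over two seconds, stood each one in its own empty tray compartment, and left the press shut and empty; the job is handed in, but the judge returned no verdict.

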